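Stack the primed parts to dry on spacer sticks in the jig

ROBOT

A 6-joint arm with a two-finger parallel gripper is mounted at the origin on the work surface. World frame = base frame: x ahead of the robot, y to its left, z up, the work surface at z = 0. Lengths are in mm, angles in degrees, forces in N, time in s.
With the tool pointing down it reaches from about 250 to 725 mm from the base axis. Payload 9.7 kg.
Tool frame: the origin (TCP) lies at the very end of the fingers, on their centre line; the grasp point (between the pads) lies 19 mm behind it; z points along the fingers, y is the direction in which the jaws open and shut (so a half turn about z gives the same grasp; the last joint's range is limited). The gripper opens to 85 mm and grips with 20 to 120 N. Pads are 22 mm wide; open, the fingers measure 114 mm over their backs; the gripper's body (76 mm by 85 mm) begins 54 mm behind the grasp point. The pads swing forward as they close: fully open they stand 13 mm farther back than shut.
Start: joints at [-68.64, 4.979, 10.078, 95.1, 0, 90], TCP at [200.321, -512.219, 200.584] pointing down, gripper open.
Joint ranges: [-179.16, 179.16], [-48.56, 103.87], [-65.8, 70.77], [-126.05, 130.52], [-82.76, 87.17], [-180, 180]. Speed limits (degrees/s): [127.2, 127.2, 147.25, 180, 180, 180].

INTERFACE

Orientations are given as a 3x3 rotation matrix whose columns are the frame's x, y, z axes.
In Python, from bench import robot gives the robot as it stands.
- The arm moves only by the tool play_rows, never from a script. Its argument "moves" is a list of rows, each an object with "delta_pos": the shift along the tool's x, y, z in cm, a list of three; "turn": the turn, a rotation vector about the tool's x, y, z in degrees, a list of three. In form: [{"delta_pos": [tx, ty, tz], "turn": [wx, wy, wz]}, ...]. A call has 1 to 12 rows; each row shifts and turns the pose as measured when the row begins, along the tool's axes as they then stand; what a row does not reach is not made up. A row lasts 1/10 s, in which the tool goes at most 50 mm and 8.59 degrees, less where a joint would pass 70% of its speed; a pose out of reach is approached as far as the arm can. A call with a gripper value outside its range is refused whole. "grip" is the gripper command: -1 is fully open, 1 is shut, values between are in proportion, set as the call begins (left out, the last holds). The fingers move at their own pace and stop on an object; "force" is the grip in N (left out, the last holds). Time passes only in rows, so rows that do not move let the fingers close. It gives the time, the measured TCP pose, the force and the opening at its end, in the units of the state.
- robot.get_state(): the state, without advancing time (a new reading comes with each control period).
- robot.read_camera(name): name is "scene" or "side" or "wrist"; returns the picture (420x560x3 uint8, red, green, blue); there is no depth.
- robot.camera_info(name): a dict with "mtx" (3x3 intrinsics, pixels), "k1" (the pictures are not rectified: a ray, as slopes to the right and down, at radius r is drawn at 1 + k1 r^2 times it, then the intrinsics apply), "R" (3x3) and "t" (3): a world point X has camera coordinates R X + t; the wrist camera has in their place "T_tool_cam" (4x4, takes a point from camera to tool coordinates, whose origin is the TCP and whose axes are the flange's). Camera axes: x right, y down, z forward; pixel columns grow to the right and rows downward; lengths in mm; the calibration is good to about 2 mm. A picture is of the moment at which its call begins: read the wrist's pose just before it. camera_info takes no time and is no camera call.
- robot.close_job(): hands the job in, once; it reports no verdict.
The state is a dict: "time": time; "qpos": joint angles; "qd": joint speeds; "joint_efforts": joint torques, N m; "tcp_pos": TCP position; "eef_rot": TCP orientation; "contact_force": force on the tool from outside, world axes, zero at the start; "torque": the same for the moment, N m; "width": opening from 0.0 (shut) to 1.0 (fully open).
Only numpy, scipy, OpenCV 4.12 (cv2) and the standard library are available. Lean on these libraries where they do the work, as an engineer would, in place of code of your own. Each camera call takes 0.05 s, during which the arm holds its last target. There are 200 camera calls.

TASK

Clear the steel offcut out of the jig into the yellow scrap bin, then seat the red ladder frame flat and square in the jig's pocket, and lay the two wooden spacer sticks across its rails, centred, one on each side of the crossbar and well apart. Then lay every white tube that is there on top of the sticks, level and lying along the rails, each centred over the sticks and with a gap between neighbours so that no two tubes touch. Leave the primer can, brush and welding magnet where they are.

Things in the scene. Friction and masses are not known exactly. Their poses are not given: they have to be found in the camera images.
- jig_seat (a point): Middle of the seat of the blue stacking jig, 38 mm above the table, level with the tops of its two bearers (along y, 20 mm wide, 150 mm long, centred at x = +-60 mm; open down to the base plate between them). Axes x, y along the jig's sides, z up. Eight stops bound the pocket that takes the frame: 178 mm (x) by 158 mm (y), centred here, 16 mm deep.
- jig: The whole jig, fixed to the table; origin on the table under point jig_seat, same axes. Steel base plate 216 mm (x) by 190 mm (y), 8 mm thick. The blue stops, 25 mm wide and 12 mm thick, 54 mm high above the table, have inner faces at x = +-89 mm (at y = +-62.5 mm) and at y = +-79 mm (at x = +-60 mm).
- frame_c (a point): Red welded steel ladder frame, H-shaped, 0.6 kg, 170 mm (x) by 150 mm (y), 25 mm high: two rails of 25 mm box tube along x, centred at y = +-62.5 mm, joined by one crossbar along y, 25 mm wide, at x = 0. This point is the centre of crossbar and frame, half-way up; z up. Starts flat on the table. The same after a half turn. It lies in the jig with its x along the jig's x.
- offcut_c (a point): Bare steel offcut of box tube, 80 mm long (its x), 40 by 40 mm, 0.25 kg; point at its centre. At the start it stands on the jig's base plate between the bearers, its length roughly along the jig's x, and is too tall for the frame to go over it.
- scrap_bin_in (a point): Small yellow open-topped scrap bin, fixed to the table, 110 mm (x) by 120 mm (y) outside, 55 mm high, walls 4 mm. The point is the centre of its inner floor, 4 mm above the table.
- stick1_c (a point): Pale wooden spacer stick, 180 mm long (its x), 20 mm wide (y), 18 mm high (z); point at its centre. Starts on the table. The two are alike.
- stick2_c (a point): Pale wooden spacer stick, 180 mm long (its x), 20 mm wide (y), 18 mm high (z); point at its centre. Starts on the table. The two are alike.
- tube1_c (a point): White-primed square steel tube, 220 mm long (its x), 20 by 20 mm, about 0.16 kg; point at its centre. Starts flat on the table. All tubes are alike; 2 to 4 of them are there, the others are absent.
- tube2_c (a point): White-primed square steel tube, 220 mm long (its x), 20 by 20 mm, about 0.16 kg; point at its centre. Starts flat on the table. All tubes are alike; 2 to 4 of them are there, the others are absent.
- tube3_c (a point): White-primed square steel tube, 220 mm long (its x), 20 by 20 mm, about 0.16 kg; point at its centre. Starts flat on the table. All tubes are alike; 2 to 4 of them are there, the others are absent.
- tube4_c (a point): White-primed square steel tube, 220 mm long (its x), 20 by 20 mm, about 0.16 kg; point at its centre. Starts flat on the table. All tubes are alike; 2 to 4 of them are there, the others are absent.
- primer_can: Primer can, 70 mm across, 100 mm tall, a bystander; origin under its centre.
- wire_brush: Hand brush, 200 mm long, lying on the table, a bystander.
- magnet_square: Red welding magnet, 90 by 100 mm, lying flat, a bystander; origin under its centre.

How it is judged:
By the outcome, as a careful person would: the job done as asked, in the order asked, and still so for the second after the job is handed in, with the robot touching nothing.
Of tube1, tube2, tube3, tube4 only 2 to 4 are there at a start; the rules pass over those that are not, and their reading is None.
At some moment in a run one of tube1, tube2, tube3, tube4 may be knocked a few centimetres aside while the robot is not near it.
It also fails if it takes over 210 s, if anything falls off the work surface, if the arm or the gripper's body presses on something with over 40 N, if the wrist force passes 120 N, or if a joint passes its speed limit or range.

## Working session

There is one attempt and no reset: what is moved stays moved. The work goes in short steps, Python scripts to look and compute and a tool call to move; the robot and the scene stay as the last step left them, time stands still between calls to the robot, and variables do not carry over. Pictures are saved under pics/ and viewed, about 12 in all and at most 16, crops included, and the job is handed in when it is done.

Besides the shell and the picture viewer there is one more tool, called after "Request:" by a JSON object that holds its "api" and its "payload". play_rows: Moves the arm, as the interface text tells. Its arguments: {"type":"object","properties":{"moves":{"type":"array","items":{"type":"object","properties":{"delta_pos":{"type":"array","items":{"type":"number"}},"turn":{"type":"array","items":{"type":"number"}}}}},"grip":{"type":"number"},"force":{"type":"number"}},"required":["moves"]}

```bash
ls; mkdir -p pics; python3 - <<'E'
from bench import robot
import cv2,numpy as np
np.set_printoptions(precision=4,suppress=True)
s=robot.get_state();print(s)
for n in("scene","side","wrist"):
    print(n,robot.camera_info(n)); cv2.imwrite(f"pics/{n}0.png",robot.read_camera(n)[...,::-1])
E
```

```text
pics
{'time': 0.0, 'qpos': array([-68.6418,   5.0114,  10.0313,  95.1   ,  -0.001 ,  89.9981]), 'qd': array([-0.0194, -0.0002, -0.0636,  0.0478,  0.0514,  0.0211]), 'joint_efforts': array([ -0.0004, -52.0393,  46.4797,   0.0166,   0.    ,   0.    ]), 'tcp_pos': array([ 200.196 , -511.9548,  199.8517]), 'eef_rot': array([[ 0.9313,  0.3642, -0.0005],
       [ 0.3642, -0.9313,  0.0013],
       [-0.    , -0.0014, -1.    ]]), 'contact_force': array([0.2955, 0.7507, 0.2519]), 'torque': array([-0.0295,  0.0014,  0.0482]), 'width': 1.0014420040579146}
scene {'mtx': array([[540.3372,   0.    , 277.3143],
       [  0.    , 540.3372, 212.944 ],
       [  0.    ,   0.    ,   1.    ]]), 'k1': -0.08407062216930573, 'R': array([[ 0.4527,  0.8917,  0.0001],
       [ 0.6655, -0.3378, -0.6656],
       [-0.5935,  0.3014, -0.7463]]), 't': array([-173.2444, -371.8245, 1959.2463])}
side {'mtx': array([[501.7164,   0.    , 287.4437],
       [  0.    , 501.7164, 207.7201],
       [  0.    ,   0.    ,   1.    ]]), 'k1': -0.05589471504748346, 'R': array([[-0.9795, -0.2008,  0.0166],
       [-0.1529,  0.6872, -0.7102],
       [ 0.1312, -0.6982, -0.7038]]), 't': array([ 536.7643,  152.4696, 1129.9999])}
wrist {'mtx': array([[349.6407,   0.    , 280.0494],
       [  0.    , 349.6407, 210.7481],
       [  0.    ,   0.    ,   1.    ]]), 'k1': -0.03753079783290166, 'T_tool_cam': array([[   0.0006,   -0.945 ,   -0.3272,   84.3962],
       [   1.    ,    0.001 ,   -0.0011,   -0.4575],
       [   0.0013,   -0.3272,    0.945 , -173.6693],
       [   0.    ,    0.    ,    0.    ,    1.    ]])}
```

View pics/scene0.png

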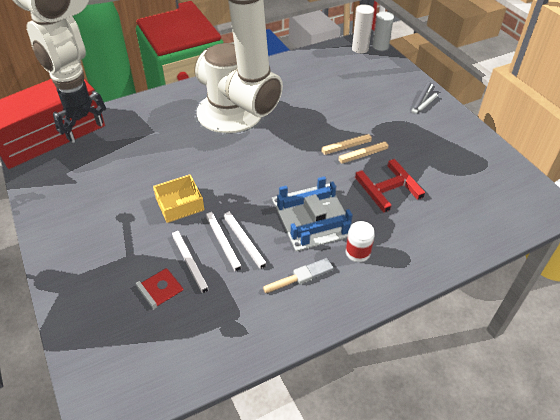

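View pics/side0.png

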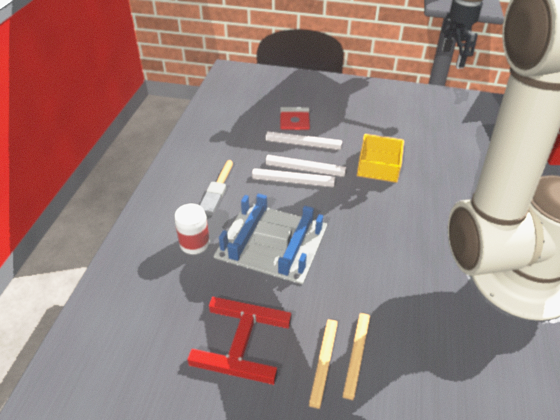

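Scene: the jig is at about (315,215) with the offcut in it. The bin is at (180,198), the frame at (390,185) and the sticks at (355,148). There are three tubes, at (190,262), (224,242) and (244,240), plus the can, brush and magnet. Side confirms three tubes, with the sticks at (325,362) and (357,355).

```bash
cat > h.py <<'E'
from bench import robot
import cv2,numpy as np
np.set_printoptions(precision=2,suppress=True)
def cam(name,st=None):
    i=robot.camera_info(name)
    if name!="wrist": return i["mtx"],i["k1"],i["R"],i["t"]
    T=i["T_tool_cam"];Rw=st["eef_rot"]@T[:3,:3];tw=st["eef_rot"]@T[:3,3]+st["tcp_pos"]
    return i["mtx"],i["k1"],Rw.T,-Rw.T@tw
def plane(c,uv,z):
    "pixels -> world points on the plane z"
    K,k,R,t=c
    p=cv2.undistortPoints(np.float64(uv).reshape(-1,1,2),K,np.array([k,0,0,0.]))[:,0]
    d=np.c_[p,np.ones(len(p))]@R; o=-R.T@t
    return (o+d*((z-o[2])/d[:,2])[:,None])[:,:2]
def proj(c,X):
    K,k,R,t=c
    return cv2.projectPoints(np.float64(X).reshape(-1,1,3),cv2.Rodrigues(R)[0],t,K,np.array([k,0,0,0.]))[0][:,0]
def grab(name,tag=None):
    st=robot.get_state();im=robot.read_camera(name)[...,::-1].copy()
    if tag: cv2.imwrite(f"pics/{tag}.png",im)
    return im,cam(name,st),st
def go(st,xyz,yaw=None):
    "world target -> tool-frame shift (cm) and, for a tool yaw (deg of tool x), turn"
    R=st["eef_rot"];d=R.T@(np.array(xyz)-st["tcp_pos"])/10
    if yaw is None: return d
    a=np.radians(yaw);c,s=np.cos(a),np.sin(a);Rt=np.array([[c,s,0],[s,-c,0],[0,0,-1.]])
    return d,np.degrees(cv2.Rodrigues(R.T@Rt)[0].ravel())
E
python3 - <<'E'
from h import *
for n,P in (("scene",dict(jig=(315,213,38),offc=(318,207,45),bin=(180,198,30),frame=(390,185,25),s1a=(324,150,18),s1b=(370,139,18),s2a=(342,160,18),s2b=(386,147,18),t1a=(175,233,20),t1b=(205,288,20),t2a=(210,215,20),t2b=(238,267,20),t3a=(227,214,20),t3b=(262,263,20),can=(360,256,0),mag=(160,287,5))),
  ("side",dict(jig=(272,240,38),bin=(381,158,30),frame=(242,340,25),t1a=(268,136,20),t1b=(341,144,20),t2a=(267,160,20),t2b=(343,170,20),t3a=(254,175,20),t3b=(333,180,20),s1a=(330,320,18),s1b=(316,405,18),s2a=(363,315,18),s2b=(349,397,18)))):
    c=cam(n)
    for k,v in P.items(): print(n,k,plane(c,v[:2],v[2])[0])
E
```

```text
scene jig [602.87  11.57]
scene offc [591.61  27.65]
scene bin [ 359.54 -317.94]
scene frame [597.25 283.55]
scene s1a [357.54 186.5 ]
scene s1b [379.41 354.68]
scene s2a [426.23 214.32]
scene s2b [437.89 380.05]
scene t1a [ 474.3  -376.58]
scene t1b [ 689.1  -369.97]
scene t2a [ 455.76 -260.3 ]
scene t2b [ 665.99 -263.92]
scene t3a [ 474.91 -213.84]
scene t3b [ 683.37 -199.71]
scene can [773.19  63.14]
scene mag [ 621.7  -474.81]
side jig [573.88  52.08]
side bin [ 350.43 -311.25]
side frame [575.86 307.24]
side t1a [ 678.08 -352.49]
side t1b [ 466.49 -362.05]
side t2a [ 655.82 -245.43]
side t2b [ 446.85 -249.45]
side t3a [ 675.06 -177.06]
side t3b [ 467.64 -203.25]
side s1a [414.57 221.32]
side s1b [413.53 402.82]
side s2a [349.78 195.32]
side s2b [357.29 375.81]
```

Request:
{"api": "play_rows", "payload": {"moves": [{"turn": [0, 0, 7.2], "delta_pos": [0, 0, -1]}, {"turn": [0, 0, 7.2], "delta_pos": [0, 0, -2]}, {"turn": [0, 0, 7], "delta_pos": [0, 0, -2]}, {"delta_pos": [0, 0, 0]}]}}

```text
$.moves[3]: bad value
```

Request:
{"api": "play_rows", "payload": {"moves": [{"delta_pos": [3.3, -3.3, -0.8]}, {"delta_pos": [3.3, -3.3, -0.8]}, {"delta_pos": [3.3, -3.3, -0.8]}, {"delta_pos": [3.3, -3.3, -0.8]}, {"delta_pos": [3.3, -3.3, -0.8]}, {"delta_pos": [3.3, -3.3, -0.8]}, {"delta_pos": [3.3, -3.3, -0.8]}, {"delta_pos": [3.3, -3.3, -0.8]}, {"delta_pos": [3.3, -3.3, -0.8]}, {"delta_pos": [3.3, -3.3, -0.8]}, {"delta_pos": [3.3, -3.3, -0.8]}, {"delta_pos": [0, 0, 0]}]}}

```text
$.moves[0]: bad value
```

Request:
{"api": "play_rows", "payload": {"moves": [{"delta_pos": [0, 0, -1], "turn": [0, 0, 7.2]}, {"delta_pos": [0, 0, -2], "turn": [0, 0, 7.2]}, {"delta_pos": [0, 0, -2], "turn": [0, 0, 7]}, {"delta_pos": [0, 0, 0], "turn": [0, 0, 0]}]}}

```text
time: 0.55
tcp_pos: [199.9, -511.2, 249.6]
eef_rot: [[1.0, -0.014, -0.002], [-0.014, -1.0, 0.005], [-0.002, -0.005, -1.0]]
contact_force: [-0.2, 0.1, 0.2]
width: 1.003
```

Request:
{"api": "play_rows", "payload": {"moves": [{"delta_pos": [3.3, -3.3, -0.8], "turn": [0, 0, 0]}, {"delta_pos": [3.3, -3.3, -0.8], "turn": [0, 0, 0]}, {"delta_pos": [3.3, -3.3, -0.8], "turn": [0, 0, 0]}, {"delta_pos": [3.3, -3.3, -0.8], "turn": [0, 0, 0]}, {"delta_pos": [3.3, -3.3, -0.8], "turn": [0, 0, 0]}, {"delta_pos": [3.3, -3.3, -0.8], "turn": [0, 0, 0]}, {"delta_pos": [3.3, -3.3, -0.8], "turn": [0, 0, 0]}, {"delta_pos": [3.3, -3.3, -0.8], "turn": [0, 0, 0]}, {"delta_pos": [3.3, -3.3, -0.8], "turn": [0, 0, 0]}, {"delta_pos": [3.3, -3.3, -0.8], "turn": [0, 0, 0]}, {"delta_pos": [3.3, -3.3, -0.8], "turn": [0, 0, 0]}, {"delta_pos": [0, 0, 0], "turn": [0, 0, 0]}]}}

```text
time: 1.75
tcp_pos: [576.3, -135.4, 327.2]
eef_rot: [[1.0, 0.017, -0.012], [0.017, -1.0, 0.013], [-0.012, -0.013, -1.0]]
contact_force: [0.6, -0.9, 0.1]
width: 0.998
```

```bash
python3 - <<'E'
from h import *
im,c,st=grab("wrist","w1");print(st["time"],st["tcp_pos"],st["eef_rot"],st["qpos"],st["contact_force"])
E
```

```text
1.75 [ 576.34 -135.4   327.2 ] [[ 1.    0.02 -0.01]
 [ 0.02 -1.    0.01]
 [-0.01 -0.01 -1.  ]] [-13.52  18.25  40.29 112.9    0.56 165.52] [ 0.56 -0.88  0.06]
```

View pics/w1.png

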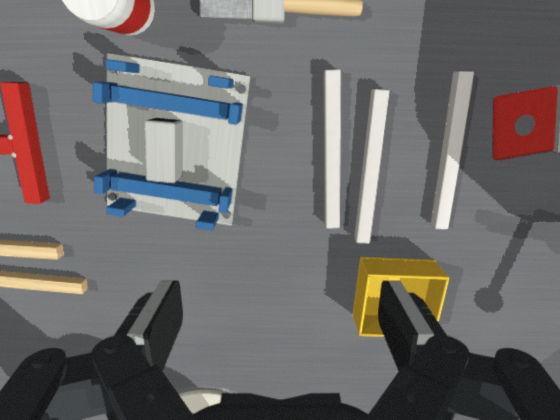

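The wrist view shows the jig at about (175,140), with the offcut top at (164,145). The three tubes are at (333,150), (372,165) and (455,150), and the bin is at (400,295). The part of the frame in view is at the left edge, as are the stick ends.

```bash
cat >> h.py <<'E'
def rect(pts):
    "min-area rect -> centre, long, short, angle of long side (deg, world)"
    b=cv2.boxPoints(cv2.minAreaRect(np.float32(pts)));e=[b[1]-b[0],b[2]-b[1]]
    L=[np.linalg.norm(x) for x in e];v=e[int(L[1]>L[0])]
    a=(np.degrees(np.arctan2(v[1],v[0]))+90)%180-90
    return np.r_[b.mean(0),max(L),min(L),a]
def blobs(mask,c,z,amin=150):
    out=[]
    for k in cv2.findContours(mask.astype(np.uint8),cv2.RETR_EXTERNAL,cv2.CHAIN_APPROX_NONE)[0]:
        if cv2.contourArea(k)<amin: continue
        out.append((k.reshape(-1,2).mean(0),cv2.contourArea(k),rect(plane(c,k.reshape(-1,2),z))))
    return out
E
python3 - <<'E'
from h import *
im=cv2.imread("pics/w1.png");st=robot.get_state();c=cam("wrist",st)
H=cv2.cvtColor(im,cv2.COLOR_BGR2HSV);h,s,v=cv2.split(H)
print("grey profile row150",v[150,320:480:3].tolist());print("offcut row150",v[150,140:190:2].tolist())
w=(s<40)&(v>200)
for b in blobs(w,c,20):print("white",*b)
bl=(h>100)&(h<125)&(s>120)
for b in blobs(bl,c,38,40):print("blue",*b)
ye=(h>20)&(h<32)&(s>150)
for b in blobs(ye,c,55):print("yel",*b)
for n,p,z in(("offcut",[(147,119),(182,121),(180,182),(147,180)],48),("plate",[(108,55),(250,76),(232,224),(107,206)],8),("bin",[(361,258),(442,261),(447,278),(356,335),(440,335)],55)):
    print(n,plane(c,p,z).tolist())
E
```

```text
grey profile row150 [86, 87, 198, 231, 231, 233, 234, 122, 112, 111, 117, 87, 86, 85, 87, 124, 209, 230, 231, 233, 232, 111, 110, 110, 124, 123, 123, 125, 123, 123, 124, 123, 123, 125, 123, 122, 101, 83, 83, 80, 84, 124, 129, 173, 173, 171, 173, 125, 67, 79, 82, 83, 84, 84]
offcut row150 [147, 146, 141, 191, 205, 205, 203, 204, 202, 207, 203, 204, 206, 206, 206, 209, 206, 193, 155, 151, 152, 163, 189, 188, 185]
white [159.73 203.69] 234.5 [492.79  48.34  57.08  22.89  81.16]
white [446.98 193.17] 792.5 [ 520.63 -373.01  109.24   18.13    0.84]
white [159.74 154.94] 1350.5 [570.37  35.26  79.7   37.16  -4.74]
white [215.35 140.46] 1860.0 [574.   -28.72  92.9   90.77  81.7 ]
white [117.87 135.41] 804.0 [597.56  85.36  75.71  38.34  -8.29]
white [372.36 165.54] 1814.0 [ 549.4  -260.83  217.57   18.2    -1.17]
white [332.64 148.05] 1908.0 [ 572.4  -204.48  217.47   17.76    4.05]
white [168.22  69.14] 601.5 [676.6   15.69  92.35  19.92  81.19]
white [268.49   8.39] 464.0 [ 749.66 -115.54   34.34   19.82  -89.3 ]
white [98.01  8.61] 1092.0 [746.39 100.41  81.74  25.95  89.44]
blue [206.82
[... 298 characters left out ...]
.    81.67]
blue [121.59  65.92] 249.0 [681.66  66.33  40.47  11.05  81.91]
yel [394.42 291.33] 3975.0 [ 364.78 -313.32  136.12  133.48   -1.38]
offcut [[618.5840141313353, 37.488975139799265], [616.6112642960877, -7.291303180220439], [536.4333293374584, 1.4968773406876323], [538.4031760236579, 46.22224818437752]]
plate [[696.8383739435187, 96.69079916981764], [672.2137848307882, -90.51869048583009], [460.8036607242723, -60.62686113069543], [485.7819736482011, 128.71127867042082]]
bin [[431.9041414372331, -249.9085508420787], [429.42308374826075, -366.49040643119156], [401.80643132966435, -378.8561878301508], [297.60347894186833, -255.4078926291698], [299.8129863311778, -387.01749079238675]]
```

Request:
{"api": "play_rows", "payload": {"moves": [{"delta_pos": [0, 0, 0], "turn": [0, 0, -8.5]}, {"delta_pos": [0, 0, 0], "turn": [0, 0, -8.5]}, {"delta_pos": [0, 0, 0], "turn": [0, 0, -8.5]}, {"delta_pos": [0, 0, 0], "turn": [0, 0, -8.5]}, {"delta_pos": [0, 0, 0], "turn": [0, 0, -8.5]}, {"delta_pos": [0, 0, 0], "turn": [0, 0, -8.5]}, {"delta_pos": [0, 0, 0], "turn": [0, 0, -8.5]}, {"delta_pos": [0, 0, 0], "turn": [0, 0, -8.5]}, {"delta_pos": [0, 0, 0], "turn": [0, 0, -8.5]}, {"delta_pos": [0, 0, 0], "turn": [0, 0, -8.5]}, {"delta_pos": [0, 0, 0], "turn": [0, 0, -8.5]}, {"delta_pos": [0, 0, 0], "turn": [0, 0, -8.5]}]}}

```text
time: 3.0
tcp_pos: [567.2, -147.0, 320.1]
eef_rot: [[-0.243, 0.97, -0.022], [0.97, 0.243, 0.012], [0.017, -0.018, -1.0]]
contact_force: [-0.7, -0.6, -0.2]
width: 0.999
```

Request:
{"api": "play_rows", "payload": {"moves": [{"delta_pos": [0, 0, 1], "turn": [0, 0, -8.5]}, {"delta_pos": [0, 0, 1], "turn": [0, 0, -8.5]}, {"delta_pos": [0, 0, 1], "turn": [0, 0, -8.5]}, {"delta_pos": [0, 0, 1], "turn": [0, 0, -8.5]}, {"delta_pos": [0, 0, 1], "turn": [0, 0, -8.5]}, {"delta_pos": [0, 0, 1], "turn": [0, 0, -8.5]}, {"delta_pos": [0, 0, 1], "turn": [0, 0, -8]}, {"delta_pos": [0, 0, 0], "turn": [0, 0, -8]}, {"delta_pos": [0, 0, 0], "turn": [0, 0, 0]}]}}

```text
time: 3.9
tcp_pos: [557.3, -155.0, 242.5]
eef_rot: [[-0.991, 0.129, -0.027], [0.129, 0.992, 0.012], [0.028, 0.008, -1.0]]
contact_force: [0.5, 0.3, -0.3]
width: 0.999
```

```bash
python3 - <<'E'
from h import *
st=robot.get_state();print(st["time"],st["tcp_pos"],st["eef_rot"],st["qpos"]);print(go(st,(540,25,190),175.3))
E
```

```text
3.9 [ 557.28 -154.99  242.54] [[-0.99  0.13 -0.03]
 [ 0.13  0.99  0.01]
 [ 0.03  0.01 -1.  ]] [-15.67  12.19  22.88 102.36   0.24  -8.28]
(array([ 3.88, 17.58,  5.51]), array([ 0.52, -1.6 , -2.7 ]))
```

Request:
{"api": "play_rows", "payload": {"moves": [{"delta_pos": [0, 0, 0], "turn": [0.5, -1.6, -2.7]}, {"delta_pos": [0.8, 4.2, 1.2], "turn": [0, 0, 0]}, {"delta_pos": [0.8, 4.2, 1.2], "turn": [0, 0, 0]}, {"delta_pos": [0.8, 4.2, 1.2], "turn": [0, 0, 0]}, {"delta_pos": [0.7, 4, 1.2], "turn": [0, 0, 0]}, {"delta_pos": [0, 0, 0], "turn": [0, 0, 0]}, {"delta_pos": [0, 0, 0], "turn": [0, 0, 0]}]}}

```text
time: 4.6
tcp_pos: [537.7, 12.9, 190.4]
eef_rot: [[-0.994, 0.11, 0.001], [0.11, 0.994, -0.001], [-0.001, -0.001, -1.0]]
contact_force: [-0.5, -0.5, -0.4]
width: 1.0
```

```bash
python3 - <<'E'
from h import *
im,c,st=grab("wrist","w2");print(st["time"],st["tcp_pos"],st["eef_rot"],st["qpos"])
H=cv2.cvtColor(im,cv2.COLOR_BGR2HSV);h,s,v=cv2.split(H)
for b in blobs((s<40)&(v>195),c,48,600):print("white",*b)
for b in blobs((h>100)&(h<125)&(s>120),c,38,60):print("blue",*b)
E
```

```text
4.6 [537.7   12.92 190.44] [[-0.99  0.11  0.  ]
 [ 0.11  0.99 -0.  ]
 [-0.   -0.   -1.  ]] [ 1.42  3.04  6.9  93.81 -0.08  7.74]
white [352.17 382.87] 1854.5 [787.73  70.64  84.44  55.39  53.56]
white [198.07 360.84] 610.5 [ 732.59 -102.32   34.99   31.66   -2.76]
white [294.59 293.11] 611.5 [653.93  16.8   74.29  16.7   80.4 ]
white [362.43 216.95] 1762.0 [582.19  84.18  72.33  38.26  -8.24]
white [261.64 221.94] 5647.5 [568.92  -7.81 115.93  79.04  77.16]
white [ 81.12 223.27] 2891.5 [ 563.64 -184.36  200.36   16.89    3.69]
white [ 27.3  211.15] 2592.5 [ 542.7  -235.98  199.94   16.87   -1.04]
white [286.14 124.69] 2168.0 [484.26  24.84 149.46  29.97  76.67]
blue [344.89 303.89] 620.5 [681.07  69.98  43.27  26.11   6.98]
blue [231.57 300.8 ] 616.0 [663.23 -54.33  40.99  25.58 -15.87]
blue [287.7  272.18] 4458.0 [638.44  13.8  189.97  46.78  81.65]
blue [294.76 162.81] 4753.0 [521.3   30.51 190.03  30.97  81.81]
blue [364.93 128.8 ] 455.0 [495.52  96.43  33.3   13.77  80.42]
blue [227.76 124.1 ] 407.5 [477.96 -27.94  28.46  13.4   83.55]
```

View pics/w2.png

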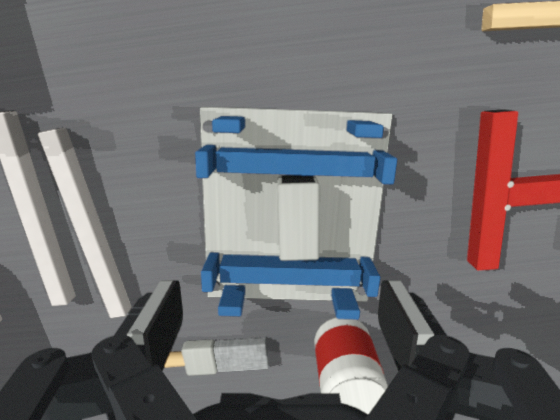

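The jig is in clear view, with the offcut top spanning columns 279 to 317 and rows 181 to 258 and the plate corners at about (201,107) and (392,114). The bearers agree with the first view to within 1 mm (midpoint 580,22, yaw -8.1).

```bash
python3 - <<'E'
from h import *
st=robot.get_state();c=cam("wrist",st)
print(plane(c,[(280,184),(314,180),(317,258),(279,258)],48), plane(c,[(201,107),(392,114)],8))
print(go(st,(571,33,60),175.3),go(st,(571,33,15),175.3))
E
```

```text
[[536.21  13.5 ]
 [535.87  45.33]
 [616.63  42.05]
 [612.38   4.06]] [[460.58 -56.12]
 [487.77 130.44]]
(array([-3.07,  2.4 , 13.04]), array([-0.05,  0.04, -1.65])) (array([-3.07,  2.4 , 17.54]), array([-0.05,  0.04, -1.65]))
```

Request:
{"api": "play_rows", "payload": {"moves": [{"delta_pos": [-0.9, 0.6, 3.5], "turn": [0, 0, -0.5]}, {"delta_pos": [-0.9, 0.6, 3.5], "turn": [0, 0, 0]}, {"delta_pos": [-0.9, 0.6, 3.5], "turn": [0, 0, 0]}, {"delta_pos": [-0.7, 0.3, 2], "turn": [0, 0, 0]}, {"delta_pos": [0, 0, 0], "turn": [0, 0, 0]}]}}

```text
time: 5.15
tcp_pos: [577.5, 23.1, 64.6]
eef_rot: [[-0.993, 0.117, 0.007], [0.117, 0.993, -0.002], [-0.008, -0.001, -1.0]]
contact_force: [-1.0, -0.4, -0.4]
width: 0.995
```

```bash
python3 - <<'E'
from h import *
im,c,st=grab("wrist");print(st["tcp_pos"],st["contact_force"])
cv2.imwrite("pics/w3.png",im[100:420])
print(go(st,(574,29,15),174))
E
```

```text
[577.49  23.06  64.64] [-0.98 -0.44 -0.36]
(array([0.45, 0.55, 4.96]), array([-0.06,  0.43, -0.69]))
```

View pics/w3.png

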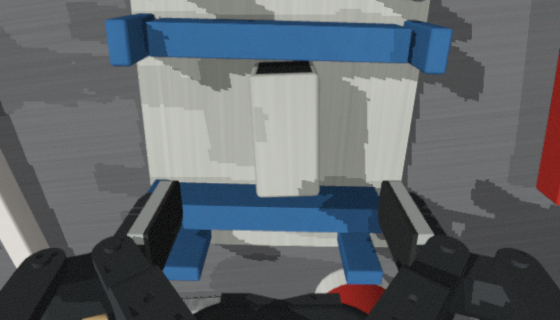

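Offcut is centred between the fingers (columns 252 to 319, against a gripper axis at 280). Descending.

Request:
{"api": "play_rows", "payload": {"moves": [{"delta_pos": [0.2, 0.2, 1.8], "turn": [0, 0.4, -0.7]}, {"delta_pos": [0.1, 0.2, 1.7], "turn": [0, 0, 0]}, {"delta_pos": [0, 0, 1.1], "turn": [0, 0, 0]}, {"delta_pos": [0, 0, 0], "turn": [0, 0, 0]}]}}

```text
time: 5.6
tcp_pos: [577.1, 24.8, 22.7]
eef_rot: [[-0.994, 0.108, 0.007], [0.108, 0.994, -0.001], [-0.007, -0.0, -1.0]]
contact_force: [-0.6, 0.1, -0.0]
width: 1.002
```

Request:
{"api": "play_rows", "payload": {"grip": 1, "force": 60, "moves": [{"delta_pos": [0, 0, 0], "turn": [0, 0, 0]}, {"delta_pos": [0, 0, 0], "turn": [0, 0, 0]}, {"delta_pos": [0, 0, 0], "turn": [0, 0, 0]}, {"delta_pos": [0, 0, 0], "turn": [0, 0, 0]}, {"delta_pos": [0, 0, 0], "turn": [0, 0, 0]}, {"delta_pos": [0, 0, 0], "turn": [0, 0, 0]}, {"delta_pos": [0, 0, 0], "turn": [0, 0, 0]}, {"delta_pos": [0, 0, 0], "turn": [0, 0, 0]}]}}

```text
time: 6.4
tcp_pos: [578.8, 24.5, 26.5]
eef_rot: [[-0.994, 0.108, 0.012], [0.108, 0.994, -0.001], [-0.012, 0.0, -1.0]]
contact_force: [-0.0, -0.1, -0.2]
width: 0.0
```

```bash
python3 - <<'E'
from h import *
im,c,st=grab("wrist","w4");print(st["tcp_pos"],st["width"])
E
```

```text
[578.78  24.49  26.49] 0.0002934092039697528
```

View pics/w4.png

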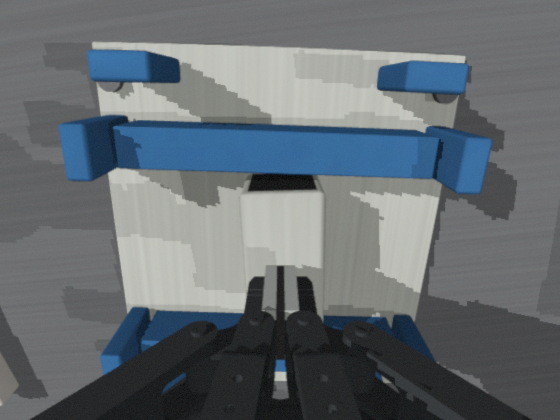

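```bash
python3 - <<'E'
from h import *
st=robot.get_state();c=cam("wrist",st)
for z in (48,35): print(z,plane(c,[(243,190),(321,190),(322,312)],z).tolist())
print(proj(c,[(616,20,48),(578.8,24.5,26.5),(578.8,24.5,48),(521.3,30.5,38)]))
ims,cs,_=grab("scene");ii,ci,_=grab("side")
p=proj(cs,[(579,24,30)])[0].astype(int);q=proj(ci,[(579,24,30)])[0].astype(int);print(p,q)
f=lambda im,p:cv2.resize(im[p[1]-60:p[1]+40,p[0]-60:p[0]+60],None,fx=4,fy=4,interpolation=3)
cv2.imwrite("pics/c5.png",cv2.resize(np.hstack([f(ims,p),f(ii,q)]),(800,333)))
E
```

```text
48 [[534.5687908420715, 13.019839472855065], [538.3601081897758, 47.935727282395725], [603.8124372635616, 44.08474766072502]]
35 [[538.2475640318455, 11.20954801527548], [542.3650408796341, 49.12918029370281], [613.4481038045412, 44.946908545035754]]
[[278.17 335.26]
 [279.02 253.53]
 [279.   273.4 ]
 [278.44 152.56]]
[314 208] [272 233]
```

View pics/c5.png

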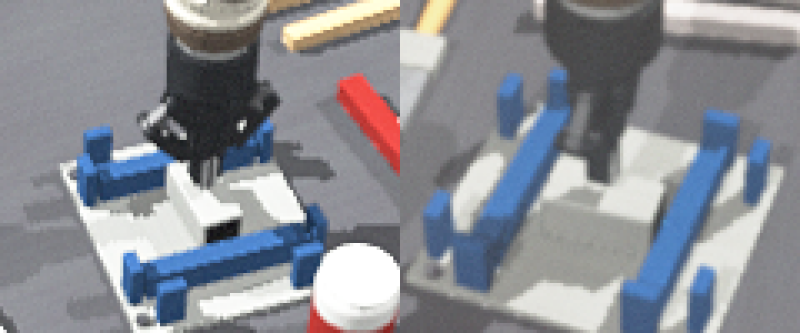

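```bash
python3 - <<'E'
from h import *
st=robot.get_state();c=cam("wrist",st)
p=plane(c,[(95,42),(464,56)],8);print(p,np.linalg.norm(p[1]-p[0]))
im=cv2.imread("pics/w4.png");print(im[45:60,280].max(1).tolist(),im[44,85:100].max(1).tolist(),im[58,455:470].max(1).tolist())
# fingertip by triangulation scene+side
ims,cs,_=grab("scene");ii,ci,_=grab("side")
# crop scale: c5 px -> img px
a=lambda x,y:(314-60+x*120/400,208-60+y*100/333); b=lambda x,y:(272-60+(x-400)*120/400,233-60+y*100/333)
s1,s2=a(207,185),b(598,180)
P=lambda c:c[0]@np.c_[c[2],c[3]]
u=lambda c,q:cv2.undistortPoints(np.float64([[q]]),c[0],np.array([c[1],0,0,0.]),P=c[0])[0,0]
X=cv2.triangulatePoints(P(cs),P(ci),u(cs,s1),u(ci,s2));X=(X[:3]/X[3]).ravel();print("tip",X,proj(cs,[X]),s1,proj(ci,[X]),s2)
print(proj(cs,[st["tcp_pos"]]),proj(ci,[st["tcp_pos"]]))
E
```

```text
[[460.82 -55.78]
 [487.36 129.21]] 186.87877895511588
[116, 132, 170, 195, 196, 198, 197, 199, 199, 197, 197, 198, 197, 198, 198] [100, 100, 101, 100, 100, 101, 119, 168, 189, 191, 191, 191, 190, 192, 193] [196, 196, 199, 199, 197, 196, 194, 194, 195, 191, 143, 115, 112, 111, 112]
tip [581.72  25.95  51.59] [[315.95 203.46]] (316.1, 203.55555555555554) [[271.16 227.19]] (271.4, 227.05405405405406)
[[314.56 208.72]] [[272.62 234.29]]
```

Request:
{"api": "play_rows", "payload": {"grip": -1, "moves": [{"delta_pos": [0, 0, -1.5], "turn": [0, 0, 0]}, {"delta_pos": [0, 0, -1.5], "turn": [0, 0.6, 0]}, {"delta_pos": [0, 0, 0], "turn": [0, 0, 0]}, {"delta_pos": [0, 0, 0], "turn": [0, 0, 0]}, {"delta_pos": [0, 0, 0], "turn": [0, 0, 0]}, {"delta_pos": [0, 0, 0], "turn": [0, 0, 0]}, {"delta_pos": [0, 0, 0], "turn": [0, 0, 0]}, {"delta_pos": [0, 0, 0], "turn": [0, 0, 0]}]}}

```text
time: 7.45
tcp_pos: [577.8, 24.5, 58.4]
eef_rot: [[-0.994, 0.108, 0.001], [0.108, 0.994, 0.0], [-0.001, 0.0, -1.0]]
contact_force: [0.3, 0.1, -0.9]
width: 1.001
```

Request:
{"api": "play_rows", "payload": {"moves": [{"delta_pos": [0, 0.3, 2], "turn": [0, 0, 0]}, {"delta_pos": [0, 0.2, 2], "turn": [0, 0, 0]}, {"delta_pos": [0, 0, 1], "turn": [0, 0, 0]}, {"delta_pos": [0, 0, 0], "turn": [0, 0, 0]}]}}

```text
time: 7.85
tcp_pos: [578.5, 29.5, 6.8]
eef_rot: [[-0.994, 0.108, 0.001], [0.108, 0.994, -0.0], [-0.001, 0.0, -1.0]]
contact_force: [0.8, 0.0, -1.2]
width: 1.001
```

```bash
python3 - <<'E'
from h import *
ims,cs,st=grab("scene");ii,ci,_=grab("side");w,_,_=grab("wrist")
print(st["tcp_pos"],st["width"],st["contact_force"])
p=np.int32(proj(cs,[(579,24,30)])[0]);q=np.int32(proj(ci,[(579,24,30)])[0])
f=lambda im,p:cv2.resize(im[p[1]-60:p[1]+40,p[0]-60:p[0]+60],(400,333),interpolation=3)
cv2.imwrite("pics/c6.png",np.vstack([np.hstack([f(ims,p),f(ii,q)]),cv2.resize(w[160:,:],(800,260))[:, :]]))
E
```

```text
[578.45  29.51   6.82] 1.001045684240973 [ 0.76  0.04 -1.21]
```

View pics/c6.png

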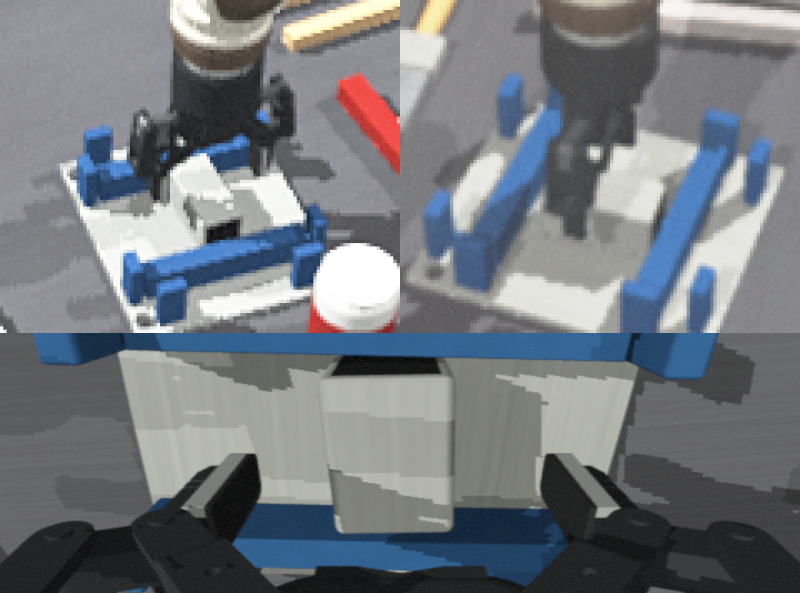

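The fingers straddle the offcut with no contact, and the views show the real tips are about 22 to 25 mm above the reported TCP. Going a bit lower, then closing.

Request:
{"api": "play_rows", "payload": {"moves": [{"delta_pos": [0, -0.1, 0.8], "turn": [0, 0, 0]}, {"delta_pos": [0, 0, 0.5], "turn": [0, 0, 0]}]}}

```text
time: 8.2
tcp_pos: [581.2, 28.4, -2.4]
eef_rot: [[-0.994, 0.108, 0.008], [0.108, 0.994, 0.0], [-0.008, 0.001, -1.0]]
contact_force: [0.6, 1.4, -0.8]
width: 1.003
```

Request:
{"api": "play_rows", "payload": {"grip": 1, "force": 60, "moves": [{"delta_pos": [0, 0, 0], "turn": [0, 0, 0]}, {"delta_pos": [0, 0, 0], "turn": [0, 0, 0]}, {"delta_pos": [0, 0, 0], "turn": [0, 0, 0]}, {"delta_pos": [0, 0, 0], "turn": [0, 0, 0]}, {"delta_pos": [0, 0, 0], "turn": [0, 0, 0]}, {"delta_pos": [0, 0, 0], "turn": [0, 0, 0]}, {"delta_pos": [0, 0, 0], "turn": [0, 0, 0]}]}}

```text
time: 8.9
tcp_pos: [581.3, 28.2, -2.3]
eef_rot: [[-0.994, 0.108, 0.009], [0.108, 0.994, 0.0], [-0.008, 0.001, -1.0]]
contact_force: [-0.6, -0.2, 1.1]
width: 0.452
```

Gripped (width 0.45, about 38 mm).

Request:
{"api": "play_rows", "payload": {"moves": [{"delta_pos": [0, 0, -2], "turn": [0, 0.5, 0]}, {"delta_pos": [0, 0, -4], "turn": [0, 0, 0]}, {"delta_pos": [0, 0, -4.5], "turn": [0, 0, 0]}, {"delta_pos": [0, 0, -4], "turn": [0, 0, 0]}, {"delta_pos": [0, 0, 0], "turn": [0, 0, 0]}]}}

```text
time: 9.4
tcp_pos: [578.7, 28.1, 144.2]
eef_rot: [[-0.994, 0.108, -0.008], [0.108, 0.994, 0.001], [0.008, 0.0, -1.0]]
contact_force: [0.2, 0.1, -2.1]
width: 0.45
```

```bash
python3 - <<'E'
from h import *
st=robot.get_state();print(st["tcp_pos"],st["width"]);print(go(st,(351,-320,130),178))
E
```

```text
[578.66  28.07 144.15] 0.44993057421442917
(array([ 18.85, -37.07,   1.57]), array([ 0.02, -0.47, -4.21]))
```

Request:
{"api": "play_rows", "payload": {"moves": [{"delta_pos": [2, -4, 0], "turn": [0, -0.4, 0]}, {"delta_pos": [2, -4, 0], "turn": [0, 0, 0]}, {"delta_pos": [2, -4, 0], "turn": [0, 0, 0]}, {"delta_pos": [2, -4, 0], "turn": [0, 0, 0]}, {"delta_pos": [2, -4, 0], "turn": [0, 0, 0]}, {"delta_pos": [2, -4, 0], "turn": [0, 0, 0]}, {"delta_pos": [2, -4, 0], "turn": [0, 0, 0]}, {"delta_pos": [2, -4, 0], "turn": [0, 0, 0]}, {"delta_pos": [1.5, -3, 0], "turn": [0, 0, -2]}, {"delta_pos": [0, 0, 0], "turn": [0, 0, -2]}, {"delta_pos": [0, 0, 0], "turn": [0, 0, 0]}]}}

```text
time: 10.5
tcp_pos: [356.6, -310.7, 133.7]
eef_rot: [[-0.999, 0.034, -0.009], [0.034, 0.999, 0.005], [0.009, 0.004, -1.0]]
contact_force: [1.2, 0.3, -2.7]
width: 0.455
```

```bash
python3 - <<'E'
from h import *
w,c,st=grab("wrist");print(st["tcp_pos"],st["eef_rot"],st["width"]);print(go(st,(351,-320,130),178),go(st,(351,-320,55),178))
ii,ci,_=grab("side");q=np.int32(proj(ci,[(351,-320,60)])[0])
cv2.imwrite("pics/c7.png",np.hstack([w,cv2.resize(ii[max(q[1]-80,0):q[1]+60,q[0]-40:q[0]+40],(240,420))]))
H=cv2.cvtColor(w,cv2.COLOR_BGR2HSV);h,s,v=cv2.split(H)
for b in blobs((h>20)&(h<32)&(s>150),c,55):print("yel",*b)
E
```

```text
[ 356.64 -310.7   133.73] [[-1.    0.03 -0.01]
 [ 0.03  1.    0.  ]
 [ 0.01  0.   -1.  ]] 0.45499599835728644
(array([ 0.53, -0.95,  0.37]), array([ 0.25, -0.5 ,  0.06])) (array([ 0.46, -0.98,  7.87]), array([ 0.25, -0.5 ,  0.06]))
yel [269.7  189.49] 14089.0 [ 349.3  -318.73  119.7   113.38   88.43]
```

View pics/c7.png

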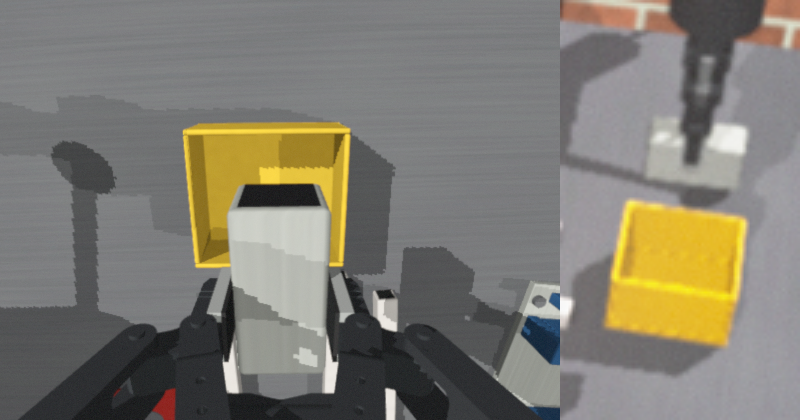

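Bin centre is at (349,-319), the offcut is held level, and the bin is right below.

Request:
{"api": "play_rows", "payload": {"moves": [{"delta_pos": [0.1, -0.8, 1.5], "turn": [0.2, -0.5, 0]}, {"delta_pos": [0.1, 0, 3.5], "turn": [0, 0, 0]}, {"delta_pos": [0, 0, 3.5], "turn": [0, 0, 0]}, {"delta_pos": [0, 0, 2.5], "turn": [0, 0, 0]}, {"delta_pos": [0, 0, 1], "turn": [0, 0, 0]}, {"delta_pos": [0, 0, 0], "turn": [0, 0, 0]}]}}

```text
time: 11.2
tcp_pos: [358.3, -314.2, 9.7]
eef_rot: [[-1.0, 0.03, 0.002], [0.03, 1.0, 0.0], [-0.002, 0.0, -1.0]]
contact_force: [0.3, 0.2, -1.8]
width: 0.452
```

Request:
{"api": "play_rows", "payload": {"grip": -0.3, "moves": [{"delta_pos": [0, 0, 0], "turn": [0, 0, 0]}, {"delta_pos": [0, 0, 0], "turn": [0, 0, 0]}, {"delta_pos": [0, 0, 0], "turn": [0, 0, 0]}, {"delta_pos": [0, 0, 0], "turn": [0, 0, 0]}]}}

```text
time: 11.6
tcp_pos: [361.3, -315.7, 14.8]
eef_rot: [[-1.0, 0.029, 0.007], [0.029, 1.0, -0.005], [-0.007, -0.004, -1.0]]
contact_force: [-0.0, 0.4, -0.5]
width: 0.651
```

Request:
{"api": "play_rows", "payload": {"moves": [{"delta_pos": [0, 0, -2], "turn": [0, 0, 0]}, {"delta_pos": [0, 0, -4], "turn": [0, 0, 0]}, {"delta_pos": [0, 0, -4.5], "turn": [0, 0, 0]}, {"delta_pos": [0, 0, -4.5], "turn": [0, 0, 0]}, {"delta_pos": [0, 0, 0], "turn": [0, 0, 0]}]}}

```text
time: 12.1
tcp_pos: [359.8, -315.0, 172.6]
eef_rot: [[-1.0, 0.03, 0.009], [0.03, 1.0, -0.006], [-0.009, -0.006, -1.0]]
contact_force: [0.7, 0.1, -0.4]
width: 0.647
```

```bash
python3 - <<'E'
from h import *
w,c,st=grab("wrist","w8");print(st["tcp_pos"],st["eef_rot"],st["width"],st["qpos"])
g=cv2.cvtColor(w,cv2.COLOR_BGR2HSV)
pt=np.int32(proj(c,[(349,-319,44)])[0]);print(pt,g[pt[1],pt[0]])
E
```

```text
[ 359.81 -315.    172.55] [[-1.    0.03  0.01]
 [ 0.03  1.   -0.01]
 [-0.01 -0.01 -1.  ]] 0.6470919179385971 [-41.25  -6.01  -3.95  91.43   0.08 -39.52]
[275 176] [ 45  10 211]
```

Offcut is in the bin (grey offcut colour at its expected position). Next, the frame.

Request:
{"api": "play_rows", "payload": {"grip": -1, "moves": [{"delta_pos": [-1.3, 4.5, -0.6], "turn": [0, 0, 0]}, {"delta_pos": [-1.3, 4.5, -0.6], "turn": [0, 0, 0]}, {"delta_pos": [-1.3, 4.5, -0.6], "turn": [0, 0, 0]}, {"delta_pos": [-1.3, 4.5, -0.6], "turn": [0, 0, 0]}, {"delta_pos": [-1.3, 4.5, -0.6], "turn": [0, 0, 0]}, {"delta_pos": [-1.3, 4.5, -0.6], "turn": [0, 0, 0]}, {"delta_pos": [-1.3, 4.5, -0.6], "turn": [0, 0, 0]}, {"delta_pos": [-1.3, 4.5, -0.6], "turn": [0, 0, 0]}, {"delta_pos": [-1.3, 4.5, -0.6], "turn": [0, 0, 0]}, {"delta_pos": [-1.3, 4.5, -0.6], "turn": [0, 0, 0]}, {"delta_pos": [-1.3, 4.5, -0.6], "turn": [0, 0, 0]}, {"delta_pos": [-1.3, 4.5, -0.6], "turn": [0, 0, 0]}]}}

```text
time: 13.35
tcp_pos: [536.2, 235.4, 235.8]
eef_rot: [[-0.999, 0.043, 0.004], [0.043, 0.999, -0.006], [-0.004, -0.006, -1.0]]
contact_force: [0.7, -1.2, 0.0]
width: 1.002
```

Request:
{"api": "play_rows", "payload": {"moves": [{"delta_pos": [-0.6, 3, 0], "turn": [0, 0, 0]}, {"delta_pos": [0, 0, 0], "turn": [0, 0, 8.5]}, {"delta_pos": [0, 0, 0], "turn": [0, 0, 8.5]}, {"delta_pos": [0, 0, 0], "turn": [0, 0, 8.5]}, {"delta_pos": [0, 0, 0], "turn": [0, 0, 8.5]}, {"delta_pos": [0, 0, 0], "turn": [0, 0, 8.5]}, {"delta_pos": [0, 0, 0], "turn": [0, 0, 8.5]}, {"delta_pos": [0, 0, 0], "turn": [0, 0, 8.5]}, {"delta_pos": [0, 0, 0], "turn": [0, 0, 8.5]}, {"delta_pos": [0, 0, 0], "turn": [0, 0, 8.5]}, {"delta_pos": [0, 0, 0], "turn": [0, 0, 8.5]}, {"delta_pos": [0, 0, 0], "turn": [0, 0, 0]}]}}

```text
time: 14.55
tcp_pos: [543.1, 273.1, 222.1]
eef_rot: [[-0.026, 1.0, -0.01], [1.0, 0.026, -0.012], [-0.012, -0.01, -1.0]]
contact_force: [-0.2, 0.1, -0.2]
width: 0.999
```

```bash
python3 - <<'E'
from h import *
w,c,st=grab("wrist","w9");print(st["time"],st["tcp_pos"],st["eef_rot"],st["width"],st["qpos"])
h,s,v=cv2.split(cv2.cvtColor(w,cv2.COLOR_BGR2HSV))
red=((h<6)|(h>174))&(s>140)
for b in blobs(red,c,25):print("red",*b)
wood=(h>10)&(h<25)&(s>60)&(v>150)
for b in blobs(wood,c,18):print("wood",*b)
for b in blobs((h>100)&(h<125)&(s>120),c,38,60):print("blue",*b)
E
```

```text
14.55 [543.07 273.08 222.13] [[-0.03  1.   -0.01]
 [ 1.    0.03 -0.01]
 [-0.01 -0.01 -1.  ]] 0.9989868281439592 [ 26.88  14.83  23.74  99.73  -0.35 115.39]
red [455.35 321.63] 709.5 [770.81  79.8   74.26  33.41 -48.16]
red [318.36 145.59] 9722.0 [581.15 295.56 168.55 148.99  -1.26]
wood [109.67 152.05] 2760.0 [352.99 280.36 180.21  20.5   86.25]
wood [161.93 126.32] 3016.5 [413.52 309.07 180.19  20.48  87.81]
blue [363.12 399.81] 260.0 [661.81 -39.81  53.65  17.26 -72.17]
blue [229.27 380.61] 141.5 [480.78  -9.68  44.     9.75  81.48]
blue [358.72 348.59] 2078.0 [654.84  35.21 166.86  61.81  82.65]
blue [239.42 311.72] 242.5 [495.69  99.98  52.88  10.25  81.47]
blue [262.97 339.86] 1626.0 [525.21  51.33 170.66  25.1   81.97]
```

View pics/w9.png

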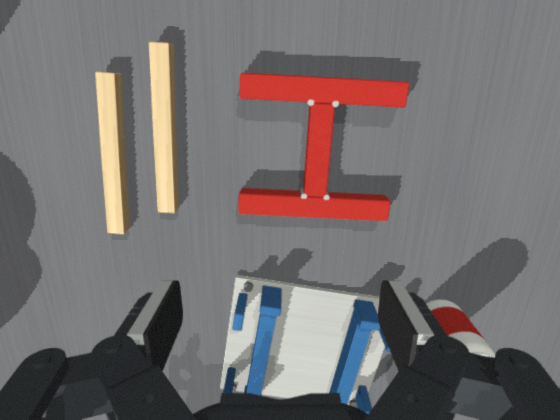

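Wrist view: the frame is at (320,145), with the crossbar upright in the image, and the two sticks are at (112,152) and (163,127). Measured sizes (169x149, 180x20.5) match nominal.

```bash
python3 - <<'E'
from h import *
st=robot.get_state();print(go(st,(581,295.6,40),88.7))
E
```

```text
(array([ 2.35,  4.06, 18.13]), array([-0.59,  0.69,  3.07]))
```

Request:
{"api": "play_rows", "payload": {"moves": [{"delta_pos": [0, 0, 0], "turn": [-0.6, 0.7, 3]}, {"delta_pos": [0.6, 0.9, 4.2], "turn": [0, 0, 0]}, {"delta_pos": [0.6, 0.9, 4.2], "turn": [0, 0, 0]}, {"delta_pos": [0.6, 0.9, 4.2], "turn": [0, 0, 0]}, {"delta_pos": [0.5, 0.9, 4.2], "turn": [0, 0, 0]}, {"delta_pos": [0, 0, 0], "turn": [0, 0, 0]}, {"delta_pos": [0, 0, 0], "turn": [0, 0, 0]}]}}

```text
time: 15.3
tcp_pos: [580.7, 296.2, 49.7]
eef_rot: [[-0.008, 1.0, 0.003], [1.0, 0.008, 0.002], [0.002, 0.003, -1.0]]
contact_force: [-0.5, -0.0, -0.3]
width: 1.006
```

```bash
python3 - <<'E'
from h import *
w,c,st=grab("wrist","w10");print(st["time"],st["tcp_pos"],st["contact_force"])
h,s,v=cv2.split(cv2.cvtColor(w,cv2.COLOR_BGR2HSV))
red=((h<6)|(h>174))&(s>140)
y=np.nonzero(red[:, :])
for r in range(100,330,20):
    k=np.flatnonzero(red[r]);print(r,(k.min(),k.max(),len(k),plane(c,[(k.min(),r),(k.max(),r)],25).ravel()) if len(k) else "")
print(go(st,(581,295.6,-14),88.7))
E
```

```text
15.3 [580.71 296.24  49.68] [-0.55 -0.01 -0.33]
100 
120 (np.int64(134), np.int64(435), 302, array([498.78, 365.48, 666.18, 366.85]))
140 (np.int64(136), np.int64(432), 297, array([498.59, 354.46, 666.06, 355.79]))
160 (np.int64(268), np.int64(428), 76, array([573.14, 343.44, 665.38, 344.33]))
180 (np.int64(262), np.int64(303), 42, array([569.61, 331.66, 593.51, 331.83]))
200 (np.int64(262), np.int64(302), 41, array([569.51, 319.46, 593.28, 319.63]))
220 (np.int64(262), np.int64(301), 40, array([569.4 , 306.78, 593.03, 306.94]))
240 (np.int64(262), np.int64(300), 39, array([569.29, 293.58, 592.78, 293.73]))
260 (np.int64(261), np.int64(299), 39, array([568.53, 279.81, 592.53, 279.97]))
280 (np.int64(261), np.int64(298), 38, array([568.39, 265.45, 592.26, 265.59]))
300 (np.int64(182), np.int64(378), 188, array([515.96, 249.91, 645.73, 250.67]))
320 (np.int64(182), np.int64(378), 197, array([514.56, 234.11, 647.39, 234.86]))
(array([-0.08,  0.01,  6.37]), array([ 0.15, -0.1 ,  1.74]))
```

Request:
{"api": "play_rows", "payload": {"moves": [{"delta_pos": [0, 0, 2.5], "turn": [0, 0, 1.5]}, {"delta_pos": [0, 0, 2.5], "turn": [0, 0, 0]}, {"delta_pos": [0, 0, 1], "turn": [0, 0, 0]}, {"delta_pos": [0, 0, 0.4], "turn": [0, 0, 0]}]}}

```text
time: 15.75
tcp_pos: [585.3, 298.4, -3.9]
eef_rot: [[0.015, 1.0, 0.015], [1.0, -0.015, 0.008], [0.008, 0.015, -1.0]]
contact_force: [-0.6, 0.2, -0.1]
width: 0.999
```

Request:
{"api": "play_rows", "payload": {"grip": 1, "force": 80, "moves": [{"delta_pos": [0, 0, 0], "turn": [0, 0, 0]}, {"delta_pos": [0, 0, 0], "turn": [0, 0, 0]}, {"delta_pos": [0, 0, 0], "turn": [0, 0, 0]}, {"delta_pos": [0, 0, 0], "turn": [0, 0, 0]}, {"delta_pos": [0, 0, 0], "turn": [0, 0, 0]}, {"delta_pos": [0, 0, 0], "turn": [0, 0, 0]}, {"delta_pos": [0, 0, 0], "turn": [0, 0, 0]}, {"delta_pos": [0, 0, 0], "turn": [0, 0, 0]}]}}

```text
time: 16.55
tcp_pos: [587.7, 299.6, 2.6]
eef_rot: [[0.014, 1.0, 0.022], [1.0, -0.014, 0.011], [0.012, 0.022, -1.0]]
contact_force: [0.1, -0.3, -1.7]
width: -0.002
```

Missed: the tips closed on top of the crossbar, so tip = TCP + 22 mm is confirmed. Opening and retrying lower.

Request:
{"api": "play_rows", "payload": {"grip": -1, "moves": [{"delta_pos": [-0.3, -0.6, -1.2], "turn": [0.6, -1.2, -1]}, {"delta_pos": [0, 0, -1], "turn": [0, 0, 0]}, {"delta_pos": [0, 0, 0], "turn": [0, 0, 0]}, {"delta_pos": [0, 0, 0], "turn": [0, 0, 0]}, {"delta_pos": [0, 0, 0], "turn": [0, 0, 0]}, {"delta_pos": [0, 0, 0], "turn": [0, 0, 0]}, {"delta_pos": [0, 0, 0], "turn": [0, 0, 0]}]}}

```text
time: 17.25
tcp_pos: [581.2, 296.4, 23.6]
eef_rot: [[-0.002, 1.0, 0.01], [1.0, 0.002, -0.009], [-0.009, 0.01, -1.0]]
contact_force: [0.4, -0.3, 1.1]
width: 0.999
```

```bash
python3 - <<'E'
from h import *
w,c,st=grab("wrist","w11");print(st["time"],st["tcp_pos"],st["contact_force"])
h,s,v=cv2.split(cv2.cvtColor(w,cv2.COLOR_BGR2HSV))
red=((h<6)|(h>174))&(s>140)
for r in range(180,290,25):
    k=np.flatnonzero(red[r,200:360])+200;print(r,(k.min(),k.max(),len(k),plane(c,[(k.min(),r),(k.max(),r)],25).ravel()) if len(k) else "")
print(go(st,(581,295.6,-14),88.8))
E
```

```text
17.25 [581.16 296.42  23.59] [ 0.43 -0.31  1.07]
180 (np.int64(259), np.int64(306), 48, array([570.04, 338.53, 593.78, 338.53]))
205 (np.int64(259), np.int64(305), 47, array([569.81, 325.22, 593.63, 325.19]))
230 (np.int64(259), np.int64(303), 45, array([569.56, 311.21, 592.94, 311.16]))
255 (np.int64(259), np.int64(302), 44, array([569.3 , 296.45, 592.76, 296.38]))
280 (np.int64(258), np.int64(301), 44, array([568.45, 280.84, 592.58, 280.75]))
(array([-0.05, -0.05,  3.76]), array([0.59, 0.52, 1.31]))
```

Request:
{"api": "play_rows", "payload": {"moves": [{"delta_pos": [0, 0, 1], "turn": [0.6, 0.5, 1.3]}, {"delta_pos": [0, 0, 1], "turn": [0, 0, 0]}, {"delta_pos": [0, 0, 1], "turn": [0, 0, 0]}, {"delta_pos": [0, 0, 0.8], "turn": [0, 0, 0]}, {"delta_pos": [0, 0, 0], "turn": [0, 0, 0]}]}}

```text
time: 17.8
tcp_pos: [580.4, 295.7, -19.6]
eef_rot: [[0.023, 1.0, -0.003], [1.0, -0.023, -0.001], [-0.001, -0.003, -1.0]]
contact_force: [0.3, -0.4, 0.1]
width: 0.997
```

```bash
python3 - <<'E'
from h import *
st=robot.get_state();print(st["tcp_pos"],st["contact_force"],go(st,(581,295.6,-14),88.8))
E
```

```text
[580.39 295.67 -19.65] [ 0.34 -0.35  0.14] (array([-0.01,  0.06, -0.56]), array([-0.2 ,  0.05, -0.13]))
```

Request:
{"api": "play_rows", "payload": {"grip": 1, "force": 80, "moves": [{"delta_pos": [0, 0, -0.4], "turn": [0, 0, 0]}, {"delta_pos": [0, 0, 0], "turn": [0, 0, 0]}, {"delta_pos": [0, 0, 0], "turn": [0, 0, 0]}, {"delta_pos": [0, 0, 0], "turn": [0, 0, 0]}, {"delta_pos": [0, 0, 0], "turn": [0, 0, 0]}, {"delta_pos": [0, 0, 0], "turn": [0, 0, 0]}, {"delta_pos": [0, 0, 0], "turn": [0, 0, 0]}, {"delta_pos": [0, 0, 0], "turn": [0, 0, 0]}]}}

```text
time: 18.6
tcp_pos: [581.0, 296.1, -14.1]
eef_rot: [[0.023, 1.0, -0.002], [1.0, -0.023, -0.0], [-0.0, -0.002, -1.0]]
contact_force: [0.6, -0.8, 0.8]
width: 0.264
```

Gripped (width 0.264, about 22 mm, for the 25 mm bar). Lifting.

Request:
{"api": "play_rows", "payload": {"moves": [{"delta_pos": [0, 0, -1.5], "turn": [0, 0, 0]}, {"delta_pos": [0, 0, -3], "turn": [0, 0, 0]}, {"delta_pos": [0, 0, -3], "turn": [0, 0, 0]}, {"delta_pos": [0, 0, -3], "turn": [0, 0, 0]}, {"delta_pos": [0, 0, -3], "turn": [0, 0, 0]}, {"delta_pos": [0, 0, 0], "turn": [0, 0, 3.5]}, {"delta_pos": [0, 0, 0], "turn": [0, 0, 3.2]}, {"delta_pos": [0, 0, 0], "turn": [0, 0, 0]}]}}

```text
time: 19.4
tcp_pos: [577.2, 294.3, 125.8]
eef_rot: [[0.143, 0.99, -0.012], [0.99, -0.143, -0.005], [-0.007, -0.012, -1.0]]
contact_force: [0.3, -0.6, -7.6]
width: 0.265
```

```bash
python3 - <<'E'
from h import *
w,c,st=grab("wrist","w12");print(st["time"],st["tcp_pos"],st["eef_rot"],st["contact_force"],st["width"])
print(go(st,(580.3,22.1,125),81.85))
h,s,v=cv2.split(cv2.cvtColor(w,cv2.COLOR_BGR2HSV))
red=((h<6)|(h>174))&(s>140)
zt=st["tcp_pos"][2]+14+25
for b in blobs(red,c,zt,2000):print(b[1],b[2], "rel TCP",b[2][:2]-st["tcp_pos"][:2])
E
```

```text
19.4 [577.22 294.25 125.81] [[ 0.14  0.99 -0.01]
 [ 0.99 -0.14 -0.  ]
 [-0.01 -0.01 -1.  ]] [ 0.33 -0.57 -7.61] 0.26542971577117846
(array([-26.89,   4.2 ,   0.21]), array([-0.66,  0.38, -0.07]))
39068.0 [577.55 300.54 167.71 138.31  -8.18] rel TCP [0.33 6.29]
```

View pics/w12.png

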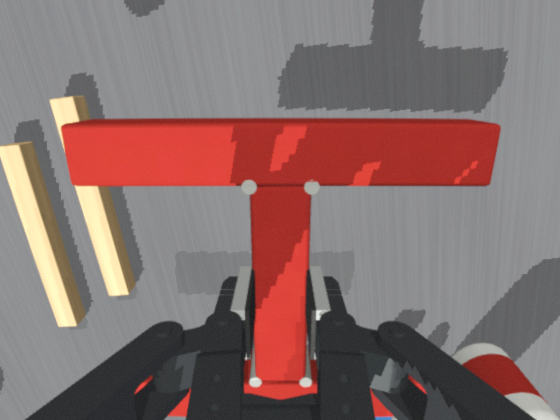

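Frame hangs level and square to the jaws. The outer rail's top face spans rows 126 to 185.

```bash
python3 - <<'E'
from h import *
st=robot.get_state();c=cam("wrist",st);R=st["eef_rot"];zt=st["tcp_pos"][2]+39
p=plane(c,[(150,185),(400,185),(150,126),(400,126),(70,150),(492,150)],zt)
print((np.c_[p,np.full(6,zt)]-st["tcp_pos"])@R)
print(go(st,(580.3,22.1,105),81.85))
E
```

```text
[[ 49.24 -52.57 -38.71]
 [ 49.6   47.06 -39.92]
 [ 72.37 -49.79 -38.91]
 [ 72.51  44.52 -40.05]
 [ 63.39 -82.74 -38.44]
 [ 63.8   81.31 -40.43]]
(array([-26.88,   4.19,   2.17]), array([-0.69,  0.4 ,  0.04]))
```

Request:
{"api": "play_rows", "payload": {"moves": [{"delta_pos": [-2, 0.3, 0], "turn": [-0.7, 0.4, 0]}, {"delta_pos": [-4, 0.6, 0], "turn": [0, 0, 0]}, {"delta_pos": [-4.2, 0.7, 0], "turn": [0, 0, 0]}, {"delta_pos": [-4.2, 0.7, 0], "turn": [0, 0, 0]}, {"delta_pos": [-4.2, 0.7, 0], "turn": [0, 0, 0]}, {"delta_pos": [-4, 0.6, 0], "turn": [0, 0, 0]}, {"delta_pos": [-2.5, 0.4, 0], "turn": [0, 0, 0]}, {"delta_pos": [0, 0, 0], "turn": [0, 0, 0]}, {"delta_pos": [0, 0, 0], "turn": [0, 0, 0]}]}}

```text
time: 20.35
tcp_pos: [578.5, 31.2, 121.1]
eef_rot: [[0.123, 0.992, -0.01], [0.992, -0.123, -0.002], [-0.003, -0.01, -1.0]]
contact_force: [0.5, 0.6, -7.0]
width: 0.257
```

```bash
python3 - <<'E'
from h import *
st=robot.get_state();print(st["time"],st["tcp_pos"],st["contact_force"],st["width"])
print(go(st,(580.4,23.1,60),81.85))
E
```

```text
20.35 [578.48  31.2  121.08] [ 0.49  0.65 -7.  ] 0.2570412639087925
(array([-0.76,  0.35,  6.11]), array([-0.56,  0.18,  1.09]))
```

Request:
{"api": "play_rows", "payload": {"moves": [{"delta_pos": [-0.4, 0.2, 1], "turn": [-0.6, 0.2, 1.1]}, {"delta_pos": [-0.3, 0.15, 1.5], "turn": [0, 0, 0]}, {"delta_pos": [0, 0, 1.5], "turn": [0, 0, 0]}, {"delta_pos": [0, 0, 1.5], "turn": [0, 0, 0]}, {"delta_pos": [0, 0, 0.3], "turn": [0, 0, 0]}, {"delta_pos": [0, 0, 0], "turn": [0, 0, 0]}]}}

```text
time: 20.95
tcp_pos: [579.4, 27.9, 57.1]
eef_rot: [[0.133, 0.991, -0.004], [0.991, -0.133, 0.001], [0.001, -0.004, -1.0]]
contact_force: [0.7, 0.4, -6.6]
width: 0.263
```

```bash
python3 - <<'E'
from h import *
w,_,st=grab("wrist","w13");print(st["time"],st["tcp_pos"],st["contact_force"],st["width"])
print(go(st,(580.4,23.1,45),81.85))
E
```

```text
20.95 [579.41  27.94  57.13] [ 0.71  0.4  -6.56] 0.2630210074822343
(array([-0.47,  0.17,  1.21]), array([-0.23, -0.04,  0.5 ]))
```

View pics/w13.png

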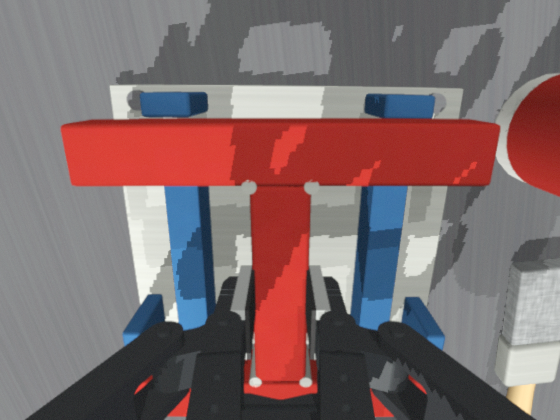

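The frame is above the pocket: the far stops (rows 92 to 115) show just beyond the rail and it is square to the plate. I've viewed 12 pictures, so further checks will be numeric where possible.

Request:
{"api": "play_rows", "payload": {"moves": [{"delta_pos": [-0.4, 0.15, 0], "turn": [-0.2, 0, 0.4]}, {"delta_pos": [-0.15, 0.1, 0.2], "turn": [0, 0, 0]}, {"delta_pos": [0, 0, 0.2], "turn": [0, 0, 0]}, {"delta_pos": [0, 0, 0], "turn": [0, 0, 0]}]}}

```text
time: 21.4
tcp_pos: [582.4, 21.9, 55.0]
eef_rot: [[0.14, 0.99, 0.003], [0.99, -0.14, 0.001], [0.001, 0.003, -1.0]]
contact_force: [0.2, -1.1, -7.5]
width: 0.264
```

```bash
python3 - <<'E'
from h import *
st=robot.get_state();print(st["time"],st["tcp_pos"],st["contact_force"],st["width"])
print(go(st,(580.4,23.1,25),81.85))
E
```

```text
21.4 [582.43  21.95  54.96] [ 0.18 -1.06 -7.5 ] 0.2643519966623917
(array([ 0.08, -0.22,  3.  ]), array([ 0.15, -0.06,  0.11]))
```

Request:
{"api": "play_rows", "payload": {"moves": [{"delta_pos": [0.05, -0.2, 0.6], "turn": [0.1, 0, 0.1]}, {"delta_pos": [0, 0, 0.6], "turn": [0, 0, 0]}, {"delta_pos": [0, 0, 0.5], "turn": [0, 0, 0]}, {"delta_pos": [0, 0, 0], "turn": [0, 0, 0]}]}}

```text
time: 21.8
tcp_pos: [580.4, 22.7, 36.6]
eef_rot: [[0.142, 0.99, 0.001], [0.99, -0.142, 0.001], [0.001, 0.001, -1.0]]
contact_force: [-0.2, 0.0, -7.1]
width: 0.265
```

```bash
python3 - <<'E'
from h import *
st=robot.get_state();print(st["time"],st["tcp_pos"],st["contact_force"],st["width"])
print(go(st,(580.4,23.1,25),81.85))
E
```

```text
21.8 [580.38  22.75  36.57] [-0.16  0.01 -7.05] 0.26458754795017303
(array([ 0.03, -0.  ,  1.16]), array([ 0.05, -0.07, -0.02]))
```

Request:
{"api": "play_rows", "payload": {"moves": [{"delta_pos": [0, 0, 0.4], "turn": [0, 0, 0]}, {"delta_pos": [0, 0, 0.4], "turn": [0, 0, 0]}, {"delta_pos": [0, 0, 0.2], "turn": [0, 0, 0]}, {"delta_pos": [0, 0, 0], "turn": [0, 0, 0]}]}}

```text
time: 22.2
tcp_pos: [580.2, 22.8, 25.4]
eef_rot: [[0.142, 0.99, 0.001], [0.99, -0.142, 0.001], [0.001, 0.0, -1.0]]
contact_force: [-0.8, -0.1, -6.7]
width: 0.261
```

```bash
python3 - <<'E'
from h import *
st=robot.get_state();print(st["time"],st["tcp_pos"],st["contact_force"],st["width"])
print(go(st,(580.4,23.1,24),81.85))
E
```

```text
22.2 [580.22  22.83  25.35] [-0.79 -0.13 -6.74] 0.26064088734341806
(array([0.03, 0.01, 0.14]), array([ 0.02, -0.07, -0.01]))
```

Still fully weight-bearing; lower a touch, release, rise.

Request:
{"api": "play_rows", "payload": {"moves": [{"delta_pos": [0, 0, 0.15], "turn": [0, 0, 0]}, {"delta_pos": [0, 0, 0.1], "turn": [0, 0, 0]}, {"delta_pos": [0, 0, 0], "turn": [0, 0, 0]}]}}

```text
time: 22.5
tcp_pos: [580.6, 22.8, 24.2]
eef_rot: [[0.142, 0.99, 0.002], [0.99, -0.142, 0.001], [0.001, 0.002, -1.0]]
contact_force: [-0.9, -0.0, -6.3]
width: 0.262
```

Request:
{"api": "play_rows", "payload": {"grip": -1, "moves": [{"delta_pos": [0, 0, 0], "turn": [0, 0, 0]}, {"delta_pos": [0, 0, 0], "turn": [0, 0, 0]}, {"delta_pos": [0, 0, 0], "turn": [0, 0, 0]}, {"delta_pos": [0, 0, 0], "turn": [0, 0, 0]}, {"delta_pos": [0, 0, 0], "turn": [0, 0, 0]}, {"delta_pos": [0, 0, 0], "turn": [0, 0, 0]}]}}

```text
time: 23.1
tcp_pos: [583.3, 22.9, 27.2]
eef_rot: [[0.142, 0.99, 0.009], [0.99, -0.142, 0.001], [0.003, 0.008, -1.0]]
contact_force: [0.8, 0.4, 0.0]
width: 1.0
```

Request:
{"api": "play_rows", "payload": {"moves": [{"delta_pos": [0, 0, -2], "turn": [0, 0, 0]}, {"delta_pos": [0, 0, -4], "turn": [0, 0, 0]}, {"delta_pos": [0, 0, -4.5], "turn": [0, 0, 0]}, {"delta_pos": [0, 0, -4.5], "turn": [0, 0, 0]}, {"delta_pos": [0, 0, -4.5], "turn": [0, 0, 0]}, {"delta_pos": [1.5, 0, -2], "turn": [0, 0, 0]}, {"delta_pos": [0, 0, 0], "turn": [0, 0, 0]}, {"delta_pos": [0, 0, 0], "turn": [0, 0, 0]}]}}

```text
time: 23.9
tcp_pos: [582.2, 37.5, 248.5]
eef_rot: [[0.142, 0.99, 0.006], [0.99, -0.142, 0.001], [0.002, 0.006, -1.0]]
contact_force: [-0.2, -0.1, -0.7]
width: 1.006
```

```bash
python3 - <<'E'
from h import *
w,c,st=grab("wrist","w14");print(st["time"],st["tcp_pos"],st["eef_rot"],st["contact_force"])
h,s,v=cv2.split(cv2.cvtColor(w,cv2.COLOR_BGR2HSV))
for b in blobs(((h<6)|(h>174))&(s>140),c,63,2000):print("red",*b)
for b in blobs((h>100)&(h<125)&(s>120),c,54,60):print("blue",*b)
E
```

```text
23.9 [582.16  37.47 248.53] [[ 0.14  0.99  0.01]
 [ 0.99 -0.14  0.  ]
 [ 0.    0.01 -1.  ]] [-0.15 -0.08 -0.7 ]
red [279.45 184.43] 9463.0 [580.1   22.93 169.72 149.95  -8.14]
blue [330.74 258.3 ] 138.5 [627.06 -71.1   24.91   9.12  -8.42]
blue [229.02 258.37] 138.0 [509.59 -53.91  23.69   9.1   -8.22]
blue [359.86 234.09] 286.0 [664.35 -44.85  40.39  15.21 -84.3 ]
blue [199.91 234.97] 268.0 [481.54 -19.19  40.75  14.74  66.19]
blue [331.61 183.87] 1435.5 [636.29  16.16  91.14  20.96  81.57]
blue [228.38 184.09] 1407.0 [525.54  32.17  90.9   20.29  81.73]
blue [370.18 128.91] 259.5 [682.52  71.18  25.34  13.48  86.08]
blue [189.23 129.17] 229.0 [496.49  97.91  25.18  12.38  77.59]
blue [337.18 106.94] 258.5 [649.61  97.52  27.7   10.81  -7.95]
blue [223.01 106.96] 255.0 [535.42 113.88  26.72  10.78  -8.35]
```

View pics/w14.png

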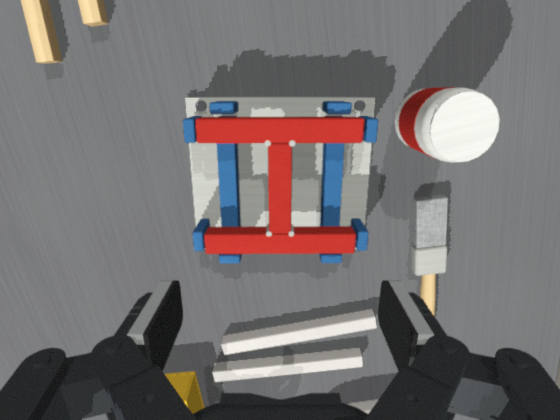

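Frame is seated: 169.7x150.0 when projected on z=63, centre (580.1,22.9), yaw -8.14, inside all eight stops. Next, stick 2, the one at (413.5,309).

Request:
{"api": "play_rows", "payload": {"moves": [{"delta_pos": [3.0, -2.5, 1.3], "turn": [0, 0, 0]}, {"delta_pos": [3.0, -2.5, 1.3], "turn": [0, 0, 0]}, {"delta_pos": [3.0, -2.5, 1.3], "turn": [0, 0, 0]}, {"delta_pos": [3.0, -2.5, 1.3], "turn": [0, 0, 0]}, {"delta_pos": [3.0, -2.5, 1.3], "turn": [0, 0, 0]}, {"delta_pos": [3.0, -2.5, 1.3], "turn": [0, 0, 0]}, {"delta_pos": [3.0, -2.5, 1.3], "turn": [0, 0, 0]}, {"delta_pos": [2.5, -2, 1.3], "turn": [0, 0, -6]}, {"delta_pos": [0, 0, 0], "turn": [0, 0, 0]}, {"delta_pos": [0, 0, 0], "turn": [0, 0, 0]}]}}

```text
time: 24.95
tcp_pos: [410.9, 299.3, 121.2]
eef_rot: [[0.04, 0.999, -0.014], [0.999, -0.04, -0.01], [-0.011, -0.014, -1.0]]
contact_force: [-0.0, -0.4, 1.2]
width: 0.999
```

```bash
cat >> h.py <<'E'
def wood(w,c,z):
    h,s,v=cv2.split(cv2.cvtColor(w,cv2.COLOR_BGR2HSV))
    return blobs((h>10)&(h<25)&(s>60)&(v>150),c,z)
E
python3 - <<'E'
from h import *
w,c,st=grab("wrist","w15");print(st["time"],st["tcp_pos"],st["width"])
for b in wood(w,c,18):print("wood",*b)
print(go(st,(413.5,309,30),87.8))
E
```

```text
24.95 [410.94 299.28 121.21] 0.9992423195038717
wood [214.3  209.61] 4506.0 [352.75 280.49 180.36  20.24  86.22]
wood [284.48 173.91] 5143.5 [413.14 308.88 180.09  20.39  87.85]
(array([1.08, 0.34, 9.11]), array([-0.8 ,  0.61, -0.09]))
```

Request:
{"api": "play_rows", "payload": {"grip": -0.2, "moves": [{"delta_pos": [0.5, 0.2, 1.5], "turn": [-0.8, 0.6, 0]}, {"delta_pos": [0.5, 0.1, 2.5], "turn": [0, 0, 0]}, {"delta_pos": [0, 0, 2.5], "turn": [0, 0, 0]}, {"delta_pos": [0, 0, 2], "turn": [0, 0, 0]}, {"delta_pos": [0, 0, 0], "turn": [0, 0, 0]}, {"delta_pos": [0, 0, 0], "turn": [0, 0, 0]}]}}

```text
time: 25.6
tcp_pos: [418.5, 303.4, 34.0]
eef_rot: [[0.054, 0.999, 0.002], [0.999, -0.054, 0.0], [0.0, 0.002, -1.0]]
contact_force: [-0.4, -0.4, 0.6]
width: 0.601
```

```bash
python3 - <<'E'
from h import *
w,c,st=grab("wrist","w15");print(st["time"],st["tcp_pos"],st["width"])
for b in wood(w,c,18):print("wood",*b)
print(go(st,(413.2,308.9,-18),87.8))
E
```

```text
25.6 [418.5  303.4   34.03] 0.6005017454613288
wood [169.44 220.06] 5545.0 [354.73 310.84 119.2   19.95  86.17]
wood [270.41 211.22] 9652.0 [413.1  308.92 179.45  20.28  87.85]
(array([ 0.52, -0.57,  5.2 ]), array([ 0.11, -0.02, -0.88]))
```

Request:
{"api": "play_rows", "payload": {"moves": [{"delta_pos": [0.25, -0.3, 0.5], "turn": [0.1, 0, -0.9]}, {"delta_pos": [0.25, -0.25, 0.7], "turn": [0, 0, 0]}, {"delta_pos": [0, 0, 1], "turn": [0, 0, 0]}, {"delta_pos": [0, 0, 0.5], "turn": [0, 0, 0]}, {"delta_pos": [0, 0, 0], "turn": [0, 0, 0]}]}}

```text
time: 26.15
tcp_pos: [414.5, 309.9, 7.8]
eef_rot: [[0.037, 0.999, 0.004], [0.999, -0.037, 0.003], [0.003, 0.004, -1.0]]
contact_force: [0.6, -0.4, 0.0]
width: 0.605
```

```bash
python3 - <<'E'
from h import *
st=robot.get_state();print(st["time"],st["tcp_pos"],st["width"],st["contact_force"])
print(go(st,(413.2,308.9,-17),87.8))
E
```

```text
26.15 [414.48 309.88   7.81] 0.6049343428251941 [ 0.56 -0.4   0.04]
(array([-0.11, -0.13,  2.48]), array([ 0.2 , -0.17,  0.06]))
```

Request:
{"api": "play_rows", "payload": {"moves": [{"delta_pos": [-0.1, -0.1, 0.8], "turn": [0.2, -0.2, 0]}, {"delta_pos": [0, 0, 0.8], "turn": [0, 0, 0]}, {"delta_pos": [0, 0, 0.6], "turn": [0, 0, 0]}, {"delta_pos": [0, 0, 0.1], "turn": [0, 0, 0]}]}}

```text
time: 26.55
tcp_pos: [413.3, 308.8, -17.3]
eef_rot: [[0.037, 0.999, -0.001], [0.999, -0.037, -0.001], [-0.001, -0.0, -1.0]]
contact_force: [0.5, -0.3, -0.4]
width: 0.603
```

Request:
{"api": "play_rows", "payload": {"grip": 1, "force": 50, "moves": [{"delta_pos": [0, 0, 0], "turn": [0, 0, 0]}, {"delta_pos": [0, 0, 0], "turn": [0, 0, 0]}, {"delta_pos": [0, 0, 0], "turn": [0, 0, 0]}, {"delta_pos": [0, 0, 0], "turn": [0, 0, 0]}, {"delta_pos": [0, 0, 0], "turn": [0, 0, 0]}, {"delta_pos": [0, 0, 0], "turn": [0, 0, 0]}]}}

```text
time: 27.15
tcp_pos: [413.6, 309.0, -16.7]
eef_rot: [[0.037, 0.999, 0.0], [0.999, -0.037, -0.0], [-0.0, 0.0, -1.0]]
contact_force: [0.2, -0.4, -0.6]
width: 0.214
```

Request:
{"api": "play_rows", "payload": {"moves": [{"delta_pos": [0, 0, -2], "turn": [0, 0, 0]}, {"delta_pos": [0, 0, -3.5], "turn": [0, 0, 0]}, {"delta_pos": [0, 0, -4], "turn": [0, 0, 0]}, {"delta_pos": [0, 0, -3], "turn": [0, 0, 0]}, {"delta_pos": [0, 0, 0], "turn": [0, 0, 6]}, {"delta_pos": [0, 0, 0], "turn": [0, 0, 0]}]}}

```text
time: 27.75
tcp_pos: [412.7, 308.4, 112.2]
eef_rot: [[0.144, 0.99, -0.002], [0.99, -0.144, -0.002], [-0.002, -0.001, -1.0]]
contact_force: [-0.1, -0.8, -0.5]
width: 0.211
```

```bash
python3 - <<'E'
from h import *
st=robot.get_state();print(st["time"],st["tcp_pos"],st["width"],st["contact_force"])
print(go(st,(525.6,30.7,110),81.86))
E
```

```text
27.75 [412.71 308.42 112.17] 0.21076978345666766 [-0.08 -0.83 -0.51]
(array([-25.86,  15.17,   0.25]), array([-0.07,  0.12, -0.14]))
```

Request:
{"api": "play_rows", "payload": {"moves": [{"delta_pos": [-2, 1.2, 0], "turn": [0, 0, 0]}, {"delta_pos": [-3.6, 2.1, 0], "turn": [0, 0, 0]}, {"delta_pos": [-3.6, 2.1, 0], "turn": [0, 0, 0]}, {"delta_pos": [-3.6, 2.1, 0], "turn": [0, 0, 0]}, {"delta_pos": [-3.6, 2.1, 0], "turn": [0, 0, 0]}, {"delta_pos": [-3.6, 2.1, 0], "turn": [0, 0, 0]}, {"delta_pos": [-3.6, 2.1, 0], "turn": [0, 0, 0]}, {"delta_pos": [-1.5, 0.9, 0], "turn": [0, 0, 0]}, {"delta_pos": [0, 0, 0], "turn": [0, 0, 0]}, {"delta_pos": [0, 0, 0], "turn": [0, 0, 0]}]}}

```text
time: 28.75
tcp_pos: [526.2, 30.1, 105.9]
eef_rot: [[0.113, 0.994, -0.009], [0.994, -0.113, -0.003], [-0.004, -0.008, -1.0]]
contact_force: [0.1, -0.3, -0.0]
width: 0.214
```

```bash
python3 - <<'E'
from h import *
w,c,st=grab("wrist","w16");print(st["time"],st["tcp_pos"],st["width"],st["contact_force"])
for b in wood(w,c,st["tcp_pos"][2]+16.7+18):print("wood",*b)
print(go(st,(525.6,30.7,46.5),81.86))
E
```

```text
28.75 [526.23  30.08 105.87] 0.2137139034101447 [ 0.15 -0.3  -0.  ]
wood [535.22 376.89] 1461.0 [651.29 -41.38  50.43  12.49  88.33]
wood [280.04 233.52] 14078.0 [527.18  41.25 157.44  20.11  83.5 ]
wood [ 8.43 10.03] 167.0 [441.77 155.12   8.93   5.28  -8.48]
(array([ 0.07, -0.02,  5.94]), array([-0.47,  0.21,  1.66]))
```

Request:
{"api": "play_rows", "payload": {"moves": [{"delta_pos": [0, 0, 0.8], "turn": [-0.5, 0.2, 1.6]}, {"delta_pos": [0, 0, 1.2], "turn": [0, 0, 0]}, {"delta_pos": [0, 0, 1.2], "turn": [0, 0, 0]}, {"delta_pos": [0, 0, 1.0], "turn": [0, 0, 0]}, {"delta_pos": [0, 0, 0.3], "turn": [0, 0, 0]}, {"delta_pos": [0, 0, 0], "turn": [0, 0, 0]}]}}

```text
time: 29.4
tcp_pos: [524.0, 34.2, 55.3]
eef_rot: [[0.136, 0.991, -0.001], [0.991, -0.136, 0.0], [0.0, -0.001, -1.0]]
contact_force: [-0.7, -0.2, -1.3]
width: 0.206
```

```bash
python3 - <<'E'
from h import *
st=robot.get_state();print(st["time"],st["tcp_pos"],st["width"],st["contact_force"])
print(go(st,(525.6,30.7,46.5),81.86))
E
```

```text
29.4 [523.96  34.16  55.31] 0.20636638553945794 [-0.68 -0.21 -1.31]
(array([-0.32,  0.21,  0.88]), array([-0.05, -0.01,  0.35]))
```

Request:
{"api": "play_rows", "payload": {"moves": [{"delta_pos": [-0.3, 0.2, 0.1], "turn": [0, 0, 0.3]}, {"delta_pos": [0, 0, 0.1], "turn": [0, 0, 0]}, {"delta_pos": [0, 0, 0], "turn": [0, 0, 0]}]}}

```text
time: 29.7
tcp_pos: [526.2, 30.6, 53.8]
eef_rot: [[0.141, 0.99, 0.0], [0.99, -0.141, 0.0], [0.0, -0.0, -1.0]]
contact_force: [0.2, -0.9, -0.5]
width: 0.206
```

```bash
python3 - <<'E'
from h import *
st=robot.get_state();print(st["time"],st["tcp_pos"],st["width"],st["contact_force"])
print(go(st,(525.6,30.7,46.5),81.86))
E
```

```text
29.7 [526.15  30.63  53.82] 0.2056673385593654 [ 0.21 -0.88 -0.46]
(array([-0.  , -0.06,  0.73]), array([-0.  , -0.01,  0.03]))
```

Request:
{"api": "play_rows", "payload": {"moves": [{"delta_pos": [0, 0, 0.3], "turn": [0, 0, 0]}, {"delta_pos": [0, 0, 0.2], "turn": [0, 0, 0]}, {"delta_pos": [0, 0, 0.1], "turn": [0, 0, 0]}, {"delta_pos": [0, 0, 0], "turn": [0, 0, 0]}]}}

```text
time: 30.1
tcp_pos: [526.7, 30.5, 47.9]
eef_rot: [[0.141, 0.99, 0.001], [0.99, -0.141, 0.0], [0.001, 0.001, -1.0]]
contact_force: [-0.4, -0.1, -1.1]
width: 0.208
```

Request:
{"api": "play_rows", "payload": {"moves": [{"delta_pos": [0, 0, 0.05], "turn": [0, 0, 0]}, {"delta_pos": [0, 0, 0], "turn": [0, 0, 0]}]}}

```text
time: 30.3
tcp_pos: [526.6, 30.5, 47.4]
eef_rot: [[0.141, 0.99, 0.001], [0.99, -0.141, 0.0], [0.001, 0.001, -1.0]]
contact_force: [-0.7, 0.7, 0.5]
width: 0.211
```

Request:
{"api": "play_rows", "payload": {"moves": [{"delta_pos": [0, 0, 0.1], "turn": [0, 0, 0]}, {"delta_pos": [0, 0, 0], "turn": [0, 0, 0]}]}}

```text
time: 30.5
tcp_pos: [526.7, 30.5, 46.4]
eef_rot: [[0.141, 0.99, 0.001], [0.99, -0.141, 0.0], [0.001, 0.001, -1.0]]
contact_force: [-0.1, 0.6, 0.1]
width: 0.21
```

Request:
{"api": "play_rows", "payload": {"grip": -0.2, "moves": [{"delta_pos": [0, 0, 0], "turn": [0, 0, 0]}, {"delta_pos": [0, 0, 0], "turn": [0, 0, 0]}, {"delta_pos": [0, 0, 0], "turn": [0, 0, 0]}, {"delta_pos": [0, 0, 0], "turn": [0, 0, 0]}]}}

```text
time: 30.9
tcp_pos: [526.8, 30.5, 46.7]
eef_rot: [[0.141, 0.99, 0.002], [0.99, -0.141, 0.0], [0.001, 0.002, -1.0]]
contact_force: [-0.4, 1.1, -0.5]
width: 0.602
```

Request:
{"api": "play_rows", "payload": {"moves": [{"delta_pos": [0, 0, -1.5], "turn": [0, 0, 0]}, {"delta_pos": [0, 0, -3], "turn": [0, 0, 0]}, {"delta_pos": [0, 0, -4], "turn": [0, 0, 0]}, {"delta_pos": [0, 0, -4], "turn": [0, 0, 0]}, {"delta_pos": [0, 0, -2], "turn": [0, 0, 0]}, {"delta_pos": [0, 0, 0], "turn": [0, 0, 0]}]}}

```text
time: 31.5
tcp_pos: [525.4, 30.4, 201.9]
eef_rot: [[0.141, 0.99, 0.003], [0.99, -0.141, 0.0], [0.001, 0.003, -1.0]]
contact_force: [-0.1, 0.5, 0.2]
width: 0.601
```

```bash
python3 - <<'E'
from h import *
w,c,st=grab("wrist","w17");print(st["time"],st["tcp_pos"],st["width"],st["contact_force"])
for b in wood(w,c,81):print("wood",*b)
print(go(st,(352.8,280.4,110),86.2))
E
```

```text
31.5 [525.42  30.42 201.92] 0.6010327256426147 [-0.07  0.46  0.18]
wood [152.79 408.22] 409.5 [ 345.66 -196.23   41.57   27.32   78.46]
wood [487.83 312.77] 989.0 [ 715.64 -127.63   77.89   18.19   88.21]
wood [281.13 181.87] 4438.5 [526.43  30.73 179.12  20.58  81.78]
wood [66.08 21.92] 839.0 [383.52 189.79  30.55  21.97  87.05]
(array([ 22.3 , -20.65,   9.15]), array([ 0.16, -0.04, -4.33]))
```

Stick 1 lies at (526.4,30.7), yaw 81.8, with a length of 179 on the z=81 plane, as planned. Now the second stick.

Request:
{"api": "play_rows", "payload": {"moves": [{"delta_pos": [3.1, -2.9, 1.1], "turn": [0, 0, 0]}, {"delta_pos": [3.1, -2.9, 1.1], "turn": [0, 0, 0]}, {"delta_pos": [3.1, -2.9, 1.1], "turn": [0, 0, 0]}, {"delta_pos": [3.1, -2.9, 1.1], "turn": [0, 0, 0]}, {"delta_pos": [3.1, -2.9, 1.1], "turn": [0, 0, 0]}, {"delta_pos": [3.1, -2.9, 1.1], "turn": [0, 0, 0]}, {"delta_pos": [2.5, -2.3, 1.1], "turn": [0, 0, -4.3]}, {"delta_pos": [0, 0, 0], "turn": [0, 0, 0]}, {"delta_pos": [0, 0, 0], "turn": [0, 0, 0]}]}}

```text
time: 32.45
tcp_pos: [350.7, 272.3, 112.2]
eef_rot: [[0.067, 0.998, -0.006], [0.998, -0.067, -0.005], [-0.005, -0.006, -1.0]]
contact_force: [-0.5, -0.9, -0.0]
width: 0.603
```

```bash
python3 - <<'E'
from h import *
w,c,st=grab("wrist","w18");print(st["time"],st["tcp_pos"],st["width"])
for b in wood(w,c,18):print("wood",*b)
print(go(st,(352.8,280.4,20),86.2))
E
```

```text
32.45 [350.73 272.32 112.25] 0.6028991021446061
wood [527.66 389.86] 386.0 [591.04  53.62  56.32  14.62 -49.69]
wood [282.9 179.1] 5421.0 [352.59 280.48 179.08  20.43  86.22]
(array([0.87, 0.21, 9.22]), array([-0.33,  0.3 , -0.04]))
```

Request:
{"api": "play_rows", "payload": {"moves": [{"delta_pos": [0.4, 0.1, 1.5], "turn": [-0.3, 0.3, 0]}, {"delta_pos": [0.4, 0.1, 2.3], "turn": [0, 0, 0]}, {"delta_pos": [0, 0, 2.3], "turn": [0, 0, 0]}, {"delta_pos": [0, 0, 1.5], "turn": [0, 0, 0]}, {"delta_pos": [0, 0, 0.5], "turn": [0, 0, 0]}, {"delta_pos": [0, 0, 0], "turn": [0, 0, 0]}]}}

```text
time: 33.1
tcp_pos: [357.8, 275.6, 29.5]
eef_rot: [[0.08, 0.997, 0.001], [0.997, -0.08, 0.0], [0.001, 0.001, -1.0]]
contact_force: [-0.3, 0.4, 0.6]
width: 0.6
```

```bash
python3 - <<'E'
from h import *
st=robot.get_state();print(st["time"],st["tcp_pos"],st["width"])
print(go(st,(352.6,280.4,-17),86.2))
E
```

```text
33.1 [357.84 275.56  29.52] 0.6002109124975967
(array([ 0.44, -0.57,  4.65]), array([ 0.07, -0.03, -0.79]))
```

Request:
{"api": "play_rows", "payload": {"moves": [{"delta_pos": [0.25, -0.3, 0.4], "turn": [0.1, 0, -0.8]}, {"delta_pos": [0.2, -0.2, 0.6], "turn": [0, 0, 0]}, {"delta_pos": [0, 0, 0.8], "turn": [0, 0, 0]}, {"delta_pos": [0, 0, 0.5], "turn": [0, 0, 0]}, {"delta_pos": [0, 0, 0], "turn": [0, 0, 0]}]}}

```text
time: 33.6
tcp_pos: [354.5, 281.2, 7.1]
eef_rot: [[0.067, 0.998, 0.002], [0.998, -0.067, 0.003], [0.003, 0.002, -1.0]]
contact_force: [0.9, -0.9, -0.6]
width: 0.597
```

```bash
python3 - <<'E'
from h import *
st=robot.get_state();print(st["time"],st["tcp_pos"],st["width"])
print(go(st,(352.6,280.4,-17),86.2))
E
```

```text
33.6 [354.52 281.19   7.12] 0.5972015157430256
(array([-0.1 , -0.19,  2.41]), array([ 0.12, -0.17, -0.01]))
```

Request:
{"api": "play_rows", "payload": {"moves": [{"delta_pos": [-0.05, -0.15, 0.8], "turn": [0.1, -0.2, 0]}, {"delta_pos": [0, 0, 0.8], "turn": [0, 0, 0]}, {"delta_pos": [0, 0, 0.6], "turn": [0, 0, 0]}, {"delta_pos": [0, 0, 0.05], "turn": [0, 0, 0]}]}}

```text
time: 34.0
tcp_pos: [352.8, 280.8, -17.4]
eef_rot: [[0.066, 0.998, 0.0], [0.998, -0.066, -0.001], [-0.001, 0.0, -1.0]]
contact_force: [-0.2, -1.0, 0.5]
width: 0.601
```

Request:
{"api": "play_rows", "payload": {"grip": 1, "force": 50, "moves": [{"delta_pos": [0, 0, 0], "turn": [0, 0, 0]}, {"delta_pos": [0, 0, 0], "turn": [0, 0, 0]}, {"delta_pos": [0, 0, 0], "turn": [0, 0, 0]}, {"delta_pos": [0, 0, 0], "turn": [0, 0, 0]}, {"delta_pos": [0, 0, 0], "turn": [0, 0, 0]}, {"delta_pos": [0, 0, 0], "turn": [0, 0, 0]}]}}

```text
time: 34.6
tcp_pos: [353.1, 281.0, -16.8]
eef_rot: [[0.066, 0.998, 0.001], [0.998, -0.066, -0.0], [-0.0, 0.001, -1.0]]
contact_force: [-0.8, 0.8, 0.0]
width: 0.207
```

Request:
{"api": "play_rows", "payload": {"moves": [{"delta_pos": [0, 0, -2], "turn": [0, 0, 0]}, {"delta_pos": [0, 0, -3.5], "turn": [0, 0, 0]}, {"delta_pos": [0, 0, -4], "turn": [0, 0, 0]}, {"delta_pos": [0, 0, -3], "turn": [0, 0, 0]}, {"delta_pos": [0, 0, 0], "turn": [0, 0, 4.3]}, {"delta_pos": [0, 0, 0], "turn": [0, 0, 0]}]}}

```text
time: 35.2
tcp_pos: [352.2, 280.4, 112.2]
eef_rot: [[0.143, 0.99, -0.001], [0.99, -0.143, -0.002], [-0.002, -0.001, -1.0]]
contact_force: [0.6, -0.6, -1.4]
width: 0.204
```

```bash
python3 - <<'E'
from h import *
F=np.array([580.1,22.9]);a=np.radians(-8.14)
T=F+55*np.array([np.cos(a),np.sin(a)])
st=robot.get_state();print(st["time"],st["tcp_pos"],st["width"],st["contact_force"],T)
print(go(st,(*T,125),81.86))
E
```

```text
35.2 [352.2  280.36 112.21] 0.20373649672991245 [ 0.56 -0.6  -1.43] [634.55  15.11]
(array([-22.22,  31.73,  -1.26]), array([-0.04,  0.11, -0.07]))
```

Request:
{"api": "play_rows", "payload": {"moves": [{"delta_pos": [-1.4, 2, -0.1], "turn": [0, 0, 0]}, {"delta_pos": [-2.6, 3.7, -0.2], "turn": [0, 0, 0]}, {"delta_pos": [-2.6, 3.7, -0.2], "turn": [0, 0, 0]}, {"delta_pos": [-2.6, 3.7, -0.2], "turn": [0, 0, 0]}, {"delta_pos": [-2.6, 3.7, -0.2], "turn": [0, 0, 0]}, {"delta_pos": [-2.6, 3.7, -0.2], "turn": [0, 0, 0]}, {"delta_pos": [-2.6, 3.7, -0.2], "turn": [0, 0, 0]}, {"delta_pos": [-2.6, 3.7, -0.2], "turn": [0, 0, 0]}, {"delta_pos": [-1.5, 2.2, 0], "turn": [0, 0, 0]}, {"delta_pos": [0, 0, 0], "turn": [0, 0, 0]}, {"delta_pos": [0, 0, 0], "turn": [0, 0, 0]}]}}

```text
time: 36.3
tcp_pos: [630.2, 20.1, 118.3]
eef_rot: [[0.117, 0.993, -0.01], [0.993, -0.117, -0.002], [-0.003, -0.01, -1.0]]
contact_force: [-0.2, 0.2, -0.9]
width: 0.21
```

```bash
python3 - <<'E'
from h import *
st=robot.get_state();print(st["time"],st["tcp_pos"],st["width"])
print(go(st,(634.6,15.6,58),81.86))
E
```

```text
36.3 [630.18  20.11 118.35] 0.21004248723449412
(array([-0.38,  0.55,  6.03]), array([-0.56,  0.17,  1.44]))
```

Request:
{"api": "play_rows", "payload": {"moves": [{"delta_pos": [-0.2, 0.3, 0.8], "turn": [-0.5, 0.2, 1.4]}, {"delta_pos": [-0.2, 0.2, 1.2], "turn": [0, 0, 0]}, {"delta_pos": [0, 0, 1.5], "turn": [0, 0, 0]}, {"delta_pos": [0, 0, 1.2], "turn": [0, 0, 0]}, {"delta_pos": [0, 0, 0.4], "turn": [0, 0, 0]}, {"delta_pos": [0, 0, 0], "turn": [0, 0, 0]}]}}

```text
time: 36.9
tcp_pos: [631.4, 18.6, 62.0]
eef_rot: [[0.137, 0.991, -0.002], [0.991, -0.137, 0.001], [0.001, -0.003, -1.0]]
contact_force: [0.8, 0.2, -1.8]
width: 0.206
```

```bash
python3 - <<'E'
from h import *
st=robot.get_state();print(st["time"],st["tcp_pos"],st["width"])
print(go(st,(634.6,15.6,46.5),81.86))
E
```

```text
36.9 [631.44  18.56  61.96] 0.2062043625547014
(array([-0.25,  0.36,  1.54]), array([-0.15, -0.04,  0.28]))
```

Request:
{"api": "play_rows", "payload": {"moves": [{"delta_pos": [-0.25, 0.35, 0.2], "turn": [-0.1, 0, 0.3]}, {"delta_pos": [0, 0, 0.3], "turn": [0, 0, 0]}, {"delta_pos": [0, 0, 0.2], "turn": [0, 0, 0]}, {"delta_pos": [0, 0, 0], "turn": [0, 0, 0]}]}}

```text
time: 37.3
tcp_pos: [635.5, 15.6, 55.9]
eef_rot: [[0.142, 0.99, 0.002], [0.99, -0.142, 0.001], [0.001, 0.001, -1.0]]
contact_force: [0.1, -0.0, -0.1]
width: 0.211
```

```bash
python3 - <<'E'
from h import *
st=robot.get_state();print(st["time"],st["tcp_pos"],st["width"])
print(go(st,(634.6,15.6,46.5),81.86))
E
```

```text
37.3 [635.51  15.62  55.9 ] 0.21108282377873608
(array([-0.02, -0.09,  0.94]), array([ 0.09, -0.06, -0.02]))
```

Request:
{"api": "play_rows", "payload": {"moves": [{"delta_pos": [0, -0.1, 0.3], "turn": [0.1, 0, 0]}, {"delta_pos": [0, 0, 0.3], "turn": [0, 0, 0]}, {"delta_pos": [0, 0, 0.2], "turn": [0, 0, 0]}, {"delta_pos": [0, 0, 0.1], "turn": [0, 0, 0]}, {"delta_pos": [0, 0, 0], "turn": [0, 0, 0]}]}}

```text
time: 37.8
tcp_pos: [634.7, 15.8, 46.5]
eef_rot: [[0.142, 0.99, 0.0], [0.99, -0.142, 0.001], [0.001, 0.0, -1.0]]
contact_force: [-0.3, -0.5, 0.4]
width: 0.208
```

Request:
{"api": "play_rows", "payload": {"grip": -0.2, "moves": [{"delta_pos": [0, 0, 0], "turn": [0, 0, 0]}, {"delta_pos": [0, 0, 0], "turn": [0, 0, 0]}, {"delta_pos": [0, 0, 0], "turn": [0, 0, 0]}, {"delta_pos": [0, 0, 0], "turn": [0, 0, 0]}]}}

```text
time: 38.2
tcp_pos: [634.9, 15.8, 46.9]
eef_rot: [[0.142, 0.99, 0.001], [0.99, -0.142, 0.001], [0.001, 0.001, -1.0]]
contact_force: [1.2, 0.1, -0.4]
width: 0.604
```

Request:
{"api": "play_rows", "payload": {"moves": [{"delta_pos": [0, 0, -1.5], "turn": [0, 0, 0]}, {"delta_pos": [0, 0, -3], "turn": [0, 0, 0]}, {"delta_pos": [0, 0, -4], "turn": [0, 0, 0]}, {"delta_pos": [0, -1, -4], "turn": [0, 0, 0]}, {"delta_pos": [0, -2, -4], "turn": [0, 0, 0]}, {"delta_pos": [0, -2, -3], "turn": [0, 0, 0]}, {"delta_pos": [0, 0, 0], "turn": [0, 0, 0]}, {"delta_pos": [0, 0, 0], "turn": [0, 0, 0]}]}}

```text
time: 39.0
tcp_pos: [582.3, 22.8, 257.0]
eef_rot: [[0.142, 0.99, 0.005], [0.99, -0.142, 0.001], [0.002, 0.005, -1.0]]
contact_force: [0.6, -1.6, -1.0]
width: 0.6
```

```bash
cat >> h.py <<'E'
def white(w,c,z,amin=600):
    h,s,v=cv2.split(cv2.cvtColor(w,cv2.COLOR_BGR2HSV))
    return [b for b in blobs((s<25)&(v>150),c,z,amin) if b[2][3]<30 and b[2][2]>100]
E
python3 - <<'E'
from h import *
w,c,st=grab("wrist","w19");print(st["time"],st["tcp_pos"],st["eef_rot"][:,0],st["qpos"])
for b in wood(w,c,81):print("wood",*b)
for b in white(w,c,20):print("white",*b)
E
```

```text
39.0 [582.34  22.76 256.96] [0.14 0.99 0.  ] [  2.2   11.09  23.27 101.87   0.07 100.36]
wood [424.96 289.92] 760.5 [ 730.34 -135.27   79.96   17.18   88.08]
wood [330.35 170.14] 3391.0 [633.46  15.3  179.43  22.09  81.8 ]
wood [224.19 170.82] 3199.5 [526.37  30.75 179.1   20.56  81.82]
white [279.46 357.4 ] 1432.0 [ 541.23 -257.59  199.11   22.04   -1.13]
white [279.23 326.16] 1393.5 [ 548.57 -203.28  168.65   21.78    3.61]
white [199.87 164.92] 1515.5 [489.96  30.51 102.25  28.08  81.79]
```

Both sticks are down, at (526.4,30.8) and (633.5,15.3), with their midpoint on the frame centre. Next, the tubes: turn the tool and look.

Request:
{"api": "play_rows", "payload": {"moves": [{"delta_pos": [0, 0, 0], "turn": [0, 0, -8.5]}, {"delta_pos": [0, 0, 0], "turn": [0, 0, -8.5]}, {"delta_pos": [0, 0, 0], "turn": [0, 0, -8.5]}, {"delta_pos": [0, 0, 0], "turn": [0, 0, -8.5]}, {"delta_pos": [0, 0, 0], "turn": [0, 0, -8.5]}, {"delta_pos": [0, 0, 0], "turn": [0, 0, -8.5]}, {"delta_pos": [0, 0, 0], "turn": [0, 0, -8.5]}, {"delta_pos": [0, 0, 0], "turn": [0, 0, -8.5]}, {"delta_pos": [0, 0, 0], "turn": [0, 0, -8.5]}, {"delta_pos": [0, 0, 0], "turn": [0, 0, -8.5]}, {"delta_pos": [0, 0, 0], "turn": [0, 0, -8]}, {"delta_pos": [0, 0, 0], "turn": [0, 0, 0]}]}}

```text
time: 40.25
tcp_pos: [582.5, 21.5, 241.6]
eef_rot: [[-0.998, 0.062, -0.018], [0.062, 0.998, 0.001], [0.018, -0.001, -1.0]]
contact_force: [0.5, -0.4, -0.5]
width: 0.603
```

Request:
{"api": "play_rows", "payload": {"moves": [{"delta_pos": [0.6, -3.6, 0.8], "turn": [0, 0, 0]}, {"delta_pos": [0.6, -3.6, 0.8], "turn": [0, 0, 0]}, {"delta_pos": [0.6, -3.6, 0.8], "turn": [0, 0, 0]}, {"delta_pos": [0.6, -3.6, 0.8], "turn": [0, 0, 0]}, {"delta_pos": [0.6, -3.6, 0.8], "turn": [0, 0, 0]}, {"delta_pos": [0.6, -3.6, 0.8], "turn": [0, 0, 0]}, {"delta_pos": [0.6, -3.3, 0.8], "turn": [0, 0, 0]}, {"delta_pos": [0, 0, 0], "turn": [0, 0, 0]}, {"delta_pos": [0, 0, 0], "turn": [0, 0, 0]}]}}

```text
time: 41.15
tcp_pos: [517.6, -232.0, 175.2]
eef_rot: [[-0.994, 0.101, -0.03], [0.101, 0.995, 0.004], [0.03, 0.001, -1.0]]
contact_force: [-0.0, 0.1, 0.6]
width: 0.6
```

```bash
python3 - <<'E'
from h import *
w,c,st=grab("wrist","w20");print(st["time"],st["tcp_pos"],st["eef_rot"][:,0],st["qpos"])
for b in white(w,c,20):print("white",*b)
E
```

```text
41.15 [ 517.58 -232.04  175.25] [-0.99  0.1   0.03] [-23.89   8.74  11.37  94.28  -0.46 -18.07]
white [146.93 231.92] 2987.5 [ 561.08 -370.66  190.74   20.08    0.93]
white [311.17 227.07] 3806.0 [ 573.38 -203.17  219.92   20.19    3.74]
white [254.16 211.04] 3987.0 [ 550.39 -259.26  219.68   20.32   -1.05]
```

View pics/w20.png

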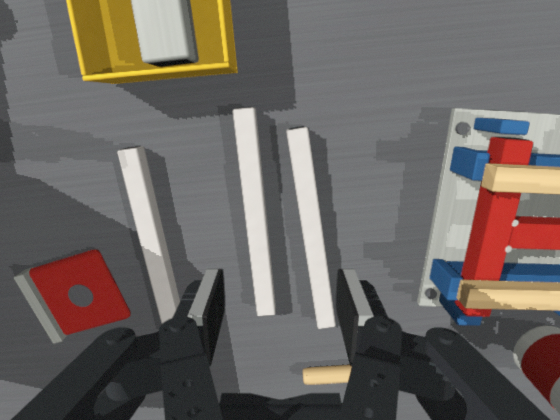

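Offcut lies in the bin. Tubes 2 and 3 are clear, at (254,211) and (311,227), and tube 1 at (147,232) is partly behind a finger. The stack on the jig looks right.

```bash
python3 - <<'E'
from h import *
st=robot.get_state();print(go(st,(573.4,-203.2,40),183.7))
E
```

```text
(array([-5.67,  3.39, 13.35]), array([ 0.21, -1.72, -9.45]))
```

Request:
{"api": "play_rows", "payload": {"moves": [{"delta_pos": [0, 0, 0], "turn": [0.1, -0.9, -4.7]}, {"delta_pos": [0, 0, 0], "turn": [0.1, -0.8, -4.6]}, {"delta_pos": [-1.4, 0.6, 2], "turn": [0, 0, 0]}, {"delta_pos": [-1.4, 0.6, 3], "turn": [0, 0, 0]}, {"delta_pos": [-1.4, 0.6, 3], "turn": [0, 0, 0]}, {"delta_pos": [-1.3, 0.5, 3], "turn": [0, 0, 0]}, {"delta_pos": [0, 0, 1], "turn": [0, 0, 0]}, {"delta_pos": [0, 0, 0], "turn": [0, 0, 0]}]}}

```text
time: 42.0
tcp_pos: [577.1, -196.3, 53.9]
eef_rot: [[-0.998, -0.065, 0.005], [-0.065, 0.998, -0.001], [-0.005, -0.001, -1.0]]
contact_force: [-0.4, 0.3, -0.6]
width: 0.6
```

```bash
python3 - <<'E'
from h import *
w,c,st=grab("wrist","w21");print(st["time"],st["tcp_pos"])
for b in white(w,c,20):print("white",*b)
print(go(st,(573.4,-203.2,-17),183.7))
E
```

```text
42.0 [ 577.09 -196.35   53.89]
white [ 17.45 227.52] 4510.5 [ 595.1  -369.47  178.43   18.44    1.  ]
white [268.16 194.69] 9931.0 [ 573.44 -203.37  219.05   19.56    3.71]
white [178.27 151.18] 9240.5 [ 550.11 -259.51  200.56   19.39   -1.08]
(array([ 0.45, -0.65,  7.09]), array([-0.06,  0.27,  0.04]))
```

Request:
{"api": "play_rows", "payload": {"moves": [{"delta_pos": [0.2, -0.35, 0.8], "turn": [0, 0.3, 0]}, {"delta_pos": [0.2, -0.3, 1.2], "turn": [0, 0, 0]}, {"delta_pos": [0, 0, 1.3], "turn": [0, 0, 0]}, {"delta_pos": [0, 0, 0.8], "turn": [0, 0, 0]}, {"delta_pos": [0, 0, 0], "turn": [0, 0, 0]}]}}

```text
time: 42.55
tcp_pos: [574.4, -205.5, 15.0]
eef_rot: [[-0.998, -0.063, 0.005], [-0.063, 0.998, -0.003], [-0.005, -0.004, -1.0]]
contact_force: [0.5, -0.4, -0.1]
width: 0.603
```

```bash
python3 - <<'E'
from h import *
st=robot.get_state();print(st["time"],st["tcp_pos"],st["contact_force"])
print(go(st,(573.4,-203.3,-17),183.7))
E
```

```text
42.55 [ 574.41 -205.53   15.02] [ 0.53 -0.38 -0.08]
(array([0.1 , 0.24, 3.2 ]), array([-0.21,  0.3 , -0.09]))
```

Request:
{"api": "play_rows", "payload": {"moves": [{"delta_pos": [0.1, 0.2, 0.8], "turn": [-0.2, 0.3, -0.1]}, {"delta_pos": [0, 0, 0.9], "turn": [0, 0, 0]}, {"delta_pos": [0, 0, 0.9], "turn": [0, 0, 0]}, {"delta_pos": [0, 0, 0.4], "turn": [0, 0, 0]}, {"delta_pos": [0, 0, 0.1], "turn": [0, 0, 0]}]}}

```text
time: 43.05
tcp_pos: [573.3, -203.5, -18.6]
eef_rot: [[-0.998, -0.065, -0.0], [-0.065, 0.998, 0.0], [0.0, 0.0, -1.0]]
contact_force: [-0.1, -0.3, 0.2]
width: 0.603
```

Request:
{"api": "play_rows", "payload": {"grip": 1, "force": 60, "moves": [{"delta_pos": [0, 0, 0], "turn": [0, 0, 0]}, {"delta_pos": [0, 0, 0], "turn": [0, 0, 0]}, {"delta_pos": [0, 0, 0], "turn": [0, 0, 0]}, {"delta_pos": [0, 0, 0], "turn": [0, 0, 0]}, {"delta_pos": [0, 0, 0], "turn": [0, 0, 0]}, {"delta_pos": [0, 0, 0], "turn": [0, 0, 0]}]}}

```text
time: 43.65
tcp_pos: [573.6, -203.6, -17.9]
eef_rot: [[-0.998, -0.065, 0.0], [-0.065, 0.998, -0.0], [-0.0, -0.0, -1.0]]
contact_force: [0.2, 0.0, -1.1]
width: 0.211
```

```bash
python3 - <<'E'
from h import *
st=robot.get_state();print(st["time"],st["tcp_pos"],st["width"],st["contact_force"],go(st,(587.9,77.4,150),171.86))
E
```

```text
43.65 [ 573.61 -203.58  -17.9 ] 0.21108018756734548 [ 0.22  0.03 -1.07] (array([ -3.25,  27.94, -16.8 ]), array([-0.01,  0.03, 11.85]))
```

Request:
{"api": "play_rows", "payload": {"moves": [{"delta_pos": [0, 0, -2], "turn": [0, 0, 0]}, {"delta_pos": [0, 0, -3.5], "turn": [0, 0, 0]}, {"delta_pos": [0, 0, -4.5], "turn": [0, 0, 0]}, {"delta_pos": [0, 0, -4], "turn": [0, 0, 0]}, {"delta_pos": [0, 0, -2], "turn": [0, 0, 0]}, {"delta_pos": [0, 0, 0], "turn": [0, 0, 6]}, {"delta_pos": [0, 0, 0], "turn": [0, 0, 5.8]}, {"delta_pos": [0, 0, 0], "turn": [0, 0, 0]}]}}

```text
time: 44.45
tcp_pos: [572.6, -203.2, 147.7]
eef_rot: [[-0.989, 0.147, -0.001], [0.147, 0.989, 0.0], [0.001, 0.0, -1.0]]
contact_force: [-0.4, -0.3, -1.6]
width: 0.213
```

Request:
{"api": "play_rows", "payload": {"moves": [{"delta_pos": [0.2, 2, 0], "turn": [0, 0, 0]}, {"delta_pos": [0.4, 4, 0], "turn": [0, 0, 0]}, {"delta_pos": [0.4, 4.2, 0], "turn": [0, 0, 0]}, {"delta_pos": [0.4, 4.2, 0], "turn": [0, 0, 0]}, {"delta_pos": [0.4, 4.2, 0], "turn": [0, 0, 0]}, {"delta_pos": [0.4, 4.2, 0], "turn": [0, 0, 0]}, {"delta_pos": [0.3, 3, 0], "turn": [0, 0, 0]}, {"delta_pos": [0.1, 1, 0], "turn": [0, 0, 0]}, {"delta_pos": [0, 0, 0], "turn": [0, 0, 0]}, {"delta_pos": [0, 0, 0], "turn": [0, 0, 0]}]}}

```text
time: 45.45
tcp_pos: [582.5, 73.8, 143.6]
eef_rot: [[-0.993, 0.121, -0.006], [0.121, 0.993, -0.0], [0.006, -0.001, -1.0]]
contact_force: [-0.2, -0.5, -0.4]
width: 0.212
```

```bash
python3 - <<'E'
from h import *
st=robot.get_state();print(st["time"],st["tcp_pos"],st["width"],st["contact_force"],go(st,(587.9,77.4,80),171.86))
E
```

```text
45.45 [582.49  73.79 143.62] 0.2115582914222667 [-0.19 -0.49 -0.41] (array([-0.53,  0.43,  6.36]), array([-0.05, -0.36,  1.16]))
```

Request:
{"api": "play_rows", "payload": {"moves": [{"delta_pos": [-0.3, 0.2, 1], "turn": [0, -0.4, 1.2]}, {"delta_pos": [-0.2, 0.2, 1.5], "turn": [0, 0, 0]}, {"delta_pos": [0, 0, 1.5], "turn": [0, 0, 0]}, {"delta_pos": [0, 0, 1.2], "turn": [0, 0, 0]}, {"delta_pos": [0, 0, 0.3], "turn": [0, 0, 0]}, {"delta_pos": [0, 0, 0], "turn": [0, 0, 0]}]}}

```text
time: 46.05
tcp_pos: [588.1, 71.6, 81.7]
eef_rot: [[-0.989, 0.15, -0.001], [0.15, 0.989, -0.002], [0.001, -0.002, -1.0]]
contact_force: [1.0, -0.4, -1.1]
width: 0.21
```

```bash
python3 - <<'E'
from h import *
st=robot.get_state();print(st["time"],st["tcp_pos"],st["width"],st["contact_force"],go(st,(587.9,77.4,63.5),171.86))
E
```

```text
46.05 [588.11  71.61  81.74] 0.21023836327935308 [ 1.02 -0.39 -1.07] (array([0.11, 0.57, 1.82]), array([-0.14, -0.05, -0.48]))
```

Request:
{"api": "play_rows", "payload": {"moves": [{"delta_pos": [0.1, 0.5, 0.3], "turn": [-0.1, 0, -0.5]}, {"delta_pos": [0, 0.1, 0.5], "turn": [0, 0, 0]}, {"delta_pos": [0, 0, 0.3], "turn": [0, 0, 0]}, {"delta_pos": [0, 0, 0], "turn": [0, 0, 0]}]}}

```text
time: 46.45
tcp_pos: [588.7, 78.2, 71.0]
eef_rot: [[-0.99, 0.14, 0.001], [0.14, 0.99, -0.0], [-0.001, 0.0, -1.0]]
contact_force: [-0.6, 0.3, -1.3]
width: 0.211
```

```bash
python3 - <<'E'
from h import *
st=robot.get_state();print(st["time"],st["tcp_pos"],st["width"],st["contact_force"],go(st,(587.9,77.4,63.3),171.86))
E
```

```text
46.45 [588.72  78.22  71.  ] 0.21126119701481774 [-0.57  0.31 -1.27] (array([ 0.07, -0.09,  0.77]), array([0.  , 0.06, 0.07]))
```

Request:
{"api": "play_rows", "payload": {"moves": [{"delta_pos": [0.1, -0.1, 0.3], "turn": [0, 0, 0]}, {"delta_pos": [0, 0, 0.25], "turn": [0, 0, 0]}, {"delta_pos": [0, 0, 0.15], "turn": [0, 0, 0]}, {"delta_pos": [0, 0, 0.05], "turn": [0, 0, 0]}, {"delta_pos": [0, 0, 0], "turn": [0, 0, 0]}]}}

```text
time: 46.95
tcp_pos: [587.7, 77.4, 63.5]
eef_rot: [[-0.99, 0.14, 0.002], [0.14, 0.99, -0.0], [-0.002, 0.0, -1.0]]
contact_force: [-0.2, -0.6, -0.1]
width: 0.211
```

Request:
{"api": "play_rows", "payload": {"grip": 0.1, "moves": [{"delta_pos": [0, 0, 0], "turn": [0, 0, 0]}, {"delta_pos": [0, 0, 0], "turn": [0, 0, 0]}, {"delta_pos": [0, 0, 0], "turn": [0, 0, 0]}, {"delta_pos": [0, 0, 0], "turn": [0, 0, 0]}]}}

```text
time: 47.35
tcp_pos: [588.3, 77.4, 64.4]
eef_rot: [[-0.99, 0.14, 0.004], [0.14, 0.99, 0.0], [-0.003, 0.001, -1.0]]
contact_force: [0.1, -0.3, -0.2]
width: 0.449
```

Request:
{"api": "play_rows", "payload": {"grip": -0.2, "moves": [{"delta_pos": [0, 0, -1.5], "turn": [0, 0, 0]}, {"delta_pos": [0, 0, -3], "turn": [0, 0, 0]}, {"delta_pos": [0, 0, -4], "turn": [0, 0, 0]}, {"delta_pos": [0, 0, -4], "turn": [0, 0, 0]}, {"delta_pos": [0, -2, -1], "turn": [0, 0, 0]}, {"delta_pos": [0, -3, 0], "turn": [0, 0, 0]}, {"delta_pos": [0, -3, 0], "turn": [0, 0, 0]}, {"delta_pos": [0, -2, 0], "turn": [0, 0, 0]}, {"delta_pos": [0, 0, 0], "turn": [0, 0, 0]}, {"delta_pos": [0, 0, 0], "turn": [0, 0, 0]}]}}

```text
time: 48.35
tcp_pos: [573.3, -24.3, 216.6]
eef_rot: [[-0.99, 0.139, 0.013], [0.139, 0.99, -0.0], [-0.013, 0.002, -1.0]]
contact_force: [-0.1, -0.1, 0.6]
width: 0.6
```

```bash
python3 - <<'E'
from h import *
w,c,st=grab("wrist","w22");print(st["time"],st["tcp_pos"],st["qpos"])
for z in (101,20):
  for b in white(w,c,z):print(z,"white",*b)
for b in wood(w,c,81):print("wood",*b)
print(go(st,(550.2,-259.4,60),179))
E
```

```text
48.35 [573.26 -24.28 216.61] [-2.44  7.88 15.04 96.42  0.02  5.54]
101 white [ 62.8  171.02] 3264.0 [ 536.57 -204.6   171.37   15.95   -1.08]
20 white [ 62.8  171.02] 3264.0 [ 550.66 -258.67  219.53   20.43   -1.08]
wood [156.14 322.41] 237.0 [ 706.82 -174.16   33.04   17.87   88.55]
wood [411.73 240.28] 281.5 [644.92  96.27  20.32  16.93  -7.48]
wood [306.17 237.06] 3324.5 [628.16  -6.   136.65  26.4   81.98]
wood [427.65 126.  ] 399.0 [537.66 111.56  18.84  16.91  -7.45]
wood [309.19 124.78] 3757.5 [522.59   9.05 136.65  21.15  81.98]
(array([ -0.78, -23.63,  15.63]), array([ 0.05,  0.73, -6.98]))
```

Request:
{"api": "play_rows", "payload": {"moves": [{"delta_pos": [0, 0, 0], "turn": [0, 0.7, -7]}, {"delta_pos": [0.3, -3.7, 2], "turn": [0, 0, 0]}, {"delta_pos": [0.3, -3.7, 2.3], "turn": [0, 0, 0]}, {"delta_pos": [0.3, -3.7, 2.3], "turn": [0, 0, 0]}, {"delta_pos": [0.3, -3.7, 2.3], "turn": [0, 0, 0]}, {"delta_pos": [0.3, -3.7, 2.3], "turn": [0, 0, 0]}, {"delta_pos": [0.3, -3, 2.3], "turn": [0, 0, 0]}, {"delta_pos": [0, -1, 1.5], "turn": [0, 0, 0]}, {"delta_pos": [0, 0, 0], "turn": [0, 0, 0]}, {"delta_pos": [0, 0, 0], "turn": [0, 0, 0]}]}}

```text
time: 49.4
tcp_pos: [557.9, -245.3, 63.5]
eef_rot: [[-1.0, -0.002, 0.004], [-0.002, 1.0, 0.004], [-0.004, 0.004, -1.0]]
contact_force: [0.8, 0.4, 0.5]
width: 0.597
```

```bash
python3 - <<'E'
from h import *
w,c,st=grab("wrist","w23");print(st["time"],st["tcp_pos"],st["width"])
for b in white(w,c,20):print("white",*b)
print(go(st,(550.4,-259.2,15),178.9))
E
```

```text
49.4 [ 557.9  -245.35   63.47] 0.5967217048587377
white [ 88.07 201.88] 6664.5 [ 555.09 -370.77  178.25   19.51    0.99]
white [257.17 186.9 ] 9291.5 [ 550.19 -259.61  218.7    19.68   -1.04]
(array([ 0.77, -1.4 ,  4.84]), array([0.22, 0.24, 1.24]))
```

Request:
{"api": "play_rows", "payload": {"moves": [{"delta_pos": [0.3, -0.6, 0.5], "turn": [0.2, 0.2, 1.2]}, {"delta_pos": [0.3, -0.5, 0.8], "turn": [0, 0, 0]}, {"delta_pos": [0.1, -0.2, 1], "turn": [0, 0, 0]}, {"delta_pos": [0, 0, 1], "turn": [0, 0, 0]}, {"delta_pos": [0, 0, 0.7], "turn": [0, 0, 0]}, {"delta_pos": [0, 0, 0], "turn": [0, 0, 0]}]}}

```text
time: 50.05
tcp_pos: [552.6, -256.2, 23.2]
eef_rot: [[-1.0, 0.016, 0.005], [0.016, 1.0, -0.001], [-0.005, -0.001, -1.0]]
contact_force: [-0.3, -0.2, 0.3]
width: 0.603
```

```bash
python3 - <<'E'
from h import *
st=robot.get_state();print(st["time"],st["tcp_pos"],st["width"],st["contact_force"])
print(go(st,(550.3,-259.5,-18),178.9))
E
```

```text
50.05 [ 552.6  -256.19   23.19] 0.6029995238070343 [-0.27 -0.22  0.31]
(array([ 0.24, -0.33,  4.12]), array([-0.07,  0.26,  0.2 ]))
```

Request:
{"api": "play_rows", "payload": {"moves": [{"delta_pos": [0.2, -0.3, 0.8], "turn": [0, 0.3, 0.2]}, {"delta_pos": [0, 0, 1], "turn": [0, 0, 0]}, {"delta_pos": [0, 0, 1], "turn": [0, 0, 0]}, {"delta_pos": [0, 0, 0.7], "turn": [0, 0, 0]}, {"delta_pos": [0, 0, 0.2], "turn": [0, 0, 0]}, {"delta_pos": [0, 0, 0], "turn": [0, 0, 0]}]}}

```text
time: 50.65
tcp_pos: [550.1, -259.3, -17.8]
eef_rot: [[-1.0, 0.019, -0.002], [0.02, 1.0, -0.001], [0.002, -0.001, -1.0]]
contact_force: [0.0, 0.3, 0.5]
width: 0.604
```

Request:
{"api": "play_rows", "payload": {"grip": 1, "force": 60, "moves": [{"delta_pos": [0, 0, 0], "turn": [0, 0, 0]}, {"delta_pos": [0, 0, 0], "turn": [0, 0, 0]}, {"delta_pos": [0, 0, 0], "turn": [0, 0, 0]}, {"delta_pos": [0, 0, 0], "turn": [0, 0, 0]}, {"delta_pos": [0, 0, 0], "turn": [0, 0, 0]}, {"delta_pos": [0, 0, 0], "turn": [0, 0, 0]}]}}

```text
time: 51.25
tcp_pos: [550.6, -259.4, -16.7]
eef_rot: [[-1.0, 0.019, -0.001], [0.019, 1.0, -0.001], [0.001, -0.001, -1.0]]
contact_force: [-0.3, 0.2, -2.2]
width: 0.209
```

```bash
python3 - <<'E'
from h import *
w,c,st=grab("wrist","w24");print(st["time"],st["tcp_pos"],st["width"],st["contact_force"])
for b in white(w,c,20):print("white",*b)
print(go(st,(580,23,150),171.86))
E
```

```text
51.25 [ 550.63 -259.4   -16.73] 0.2088746179075016 [-0.32  0.22 -2.18]
white [ 29.21 249.01] 8405.5 [ 539.99 -370.99  147.73   19.44    0.95]
white [280.1  148.12] 12667.5 [ 496.35 -258.03  110.16   19.49   -1.06]
(array([ -2.38,  28.27, -16.71]), array([-0.08, -0.04,  7.03]))
```

Request:
{"api": "play_rows", "payload": {"moves": [{"delta_pos": [0, 0, -2], "turn": [0, 0, 0]}, {"delta_pos": [0, 0, -3.5], "turn": [0, 0, 0]}, {"delta_pos": [0, 0, -4.5], "turn": [0, 0, 0]}, {"delta_pos": [0, 0, -4], "turn": [0, 0, 0]}, {"delta_pos": [0, 0, -2], "turn": [0, 0, 0]}, {"delta_pos": [0, 0, 0], "turn": [0, 0, 7]}, {"delta_pos": [0, 0, 0], "turn": [0, 0, 0]}]}}

```text
time: 52.0
tcp_pos: [549.4, -258.6, 147.7]
eef_rot: [[-0.99, 0.144, -0.004], [0.144, 0.99, 0.0], [0.004, -0.0, -1.0]]
contact_force: [1.2, 0.9, -2.0]
width: 0.208
```

Request:
{"api": "play_rows", "payload": {"moves": [{"delta_pos": [0.1, 2, 0], "turn": [0, 0, 0]}, {"delta_pos": [0.15, 4, 0], "turn": [0, 0, 0]}, {"delta_pos": [0.15, 4.2, 0], "turn": [0, 0, 0]}, {"delta_pos": [0.15, 4.2, 0], "turn": [0, 0, 0]}, {"delta_pos": [0.15, 4.2, 0], "turn": [0, 0, 0]}, {"delta_pos": [0.15, 4.2, 0], "turn": [0, 0, 0]}, {"delta_pos": [0.1, 3, 0], "turn": [0, 0, 0]}, {"delta_pos": [0.1, 1.5, 0], "turn": [0, 0, 0]}, {"delta_pos": [0, 0, 0], "turn": [0, 0, 0]}, {"delta_pos": [0, 0, 0], "turn": [0, 0, 0]}]}}

```text
time: 53.0
tcp_pos: [573.3, 22.8, 140.1]
eef_rot: [[-0.994, 0.113, -0.013], [0.113, 0.994, 0.001], [0.013, -0.001, -1.0]]
contact_force: [0.1, -0.1, -1.6]
width: 0.205
```

```bash
python3 - <<'E'
from h import *
st=robot.get_state();print(st["time"],st["tcp_pos"],st["width"],st["contact_force"],go(st,(580,23,80),171.86))
E
```

```text
53.0 [573.27  22.83 140.08] 0.20530277572913877 [ 0.13 -0.13 -1.63] (array([-0.75,  0.1 ,  6.  ]), array([-0.06, -0.76,  1.67]))
```

Request:
{"api": "play_rows", "payload": {"moves": [{"delta_pos": [-0.4, 0.1, 1], "turn": [0, -0.8, 1.7]}, {"delta_pos": [-0.3, 0, 1.5], "turn": [0, 0, 0]}, {"delta_pos": [0, 0, 1.5], "turn": [0, 0, 0]}, {"delta_pos": [0, 0, 1], "turn": [0, 0, 0]}, {"delta_pos": [0, 0, 0.2], "turn": [0, 0, 0]}, {"delta_pos": [0, 0, 0], "turn": [0, 0, 0]}]}}

```text
time: 53.6
tcp_pos: [579.6, 17.9, 83.1]
eef_rot: [[-0.99, 0.14, -0.003], [0.14, 0.99, -0.002], [0.002, -0.002, -1.0]]
contact_force: [-0.1, -0.4, -2.3]
width: 0.212
```

```bash
python3 - <<'E'
from h import *
st=robot.get_state();print(st["time"],st["tcp_pos"],st["width"],st["contact_force"],go(st,(580,23,64.5),171.86))
E
```

```text
53.6 [579.57  17.93  83.09] 0.2117065049216181 [-0.09 -0.4  -2.31] (array([0.02, 0.51, 1.86]), array([-0.13, -0.14,  0.08]))
```

Request:
{"api": "play_rows", "payload": {"moves": [{"delta_pos": [0, 0.45, 0.3], "turn": [-0.1, -0.1, 0.1]}, {"delta_pos": [0, 0.05, 0.5], "turn": [0, 0, 0]}, {"delta_pos": [0, 0, 0.3], "turn": [0, 0, 0]}, {"delta_pos": [0, 0, 0], "turn": [0, 0, 0]}]}}

```text
time: 54.0
tcp_pos: [581.1, 23.1, 72.5]
eef_rot: [[-0.99, 0.142, 0.001], [0.142, 0.99, -0.0], [-0.001, -0.0, -1.0]]
contact_force: [0.0, -0.6, -0.8]
width: 0.211
```

```bash
python3 - <<'E'
from h import *
st=robot.get_state();print(st["time"],st["tcp_pos"],st["width"],st["contact_force"],go(st,(580,23,64.5),171.86))
E
```

```text
54.0 [581.08  23.1   72.54] 0.2109859354113036 [ 0.01 -0.58 -0.79] (array([ 0.11, -0.03,  0.8 ]), array([-0.  ,  0.08, -0.01]))
```

Request:
{"api": "play_rows", "payload": {"moves": [{"delta_pos": [0.1, 0, 0.3], "turn": [0, 0.1, 0]}, {"delta_pos": [0, 0, 0.25], "turn": [0, 0, 0]}, {"delta_pos": [0, 0, 0.15], "turn": [0, 0, 0]}, {"delta_pos": [0, 0, 0.05], "turn": [0, 0, 0]}, {"delta_pos": [0, 0, 0], "turn": [0, 0, 0]}]}}

```text
time: 54.5
tcp_pos: [580.2, 23.4, 64.8]
eef_rot: [[-0.99, 0.141, 0.0], [0.141, 0.99, 0.0], [-0.0, 0.0, -1.0]]
contact_force: [-0.6, 1.2, -1.5]
width: 0.209
```

Request:
{"api": "play_rows", "payload": {"grip": 0.1, "moves": [{"delta_pos": [0, 0, 0], "turn": [0, 0, 0]}, {"delta_pos": [0, 0, 0], "turn": [0, 0, 0]}, {"delta_pos": [0, 0, 0], "turn": [0, 0, 0]}, {"delta_pos": [0, 0, 0], "turn": [0, 0, 0]}]}}

```text
time: 54.9
tcp_pos: [580.8, 23.4, 65.9]
eef_rot: [[-0.99, 0.141, 0.002], [0.141, 0.99, 0.0], [-0.002, 0.0, -1.0]]
contact_force: [-0.7, -1.3, 0.4]
width: 0.451
```

Request:
{"api": "play_rows", "payload": {"moves": [{"delta_pos": [0, 0, -1.5], "turn": [0, 0, 0]}, {"delta_pos": [0, 0, -3], "turn": [0, 0, 0]}, {"delta_pos": [0, 0, -4], "turn": [0, 0, 0]}, {"delta_pos": [0, 0, -4], "turn": [0, 0, 0]}, {"delta_pos": [0.5, -2, -1], "turn": [0, 0, 0]}, {"delta_pos": [0.5, -3.5, 0], "turn": [0, 0, 0]}, {"delta_pos": [0.5, -4, 0], "turn": [0, 0, 0]}, {"delta_pos": [0.5, -4, 0], "turn": [0, 0, 0]}, {"delta_pos": [0.5, -4, 0], "turn": [0, 0, 0]}, {"delta_pos": [0, -2, 0], "turn": [0, 0, 0]}, {"delta_pos": [0, 0, 0], "turn": [0, 0, 0]}, {"delta_pos": [0, 0, 0], "turn": [0, 0, 0]}]}}

```text
time: 56.1
tcp_pos: [526.4, -172.3, 220.8]
eef_rot: [[-0.99, 0.139, 0.014], [0.139, 0.99, -0.003], [-0.014, -0.001, -1.0]]
contact_force: [0.2, -0.1, 0.5]
width: 0.453
```

```bash
python3 - <<'E'
from h import *
w,c,st=grab("wrist","w25");print(st["time"],st["tcp_pos"],st["qpos"])
for z in (101,20):
  for b in white(w,c,z):print(z,"white",*b)
print(go(st,(574.5,-370.8,100),181))
E
```

```text
56.1 [ 526.41 -172.28  220.79] [-18.18   5.12  12.49  96.55   0.1  -10.18]
101 white [553.   242.25] 1251.0 [614.62  71.48 114.62  23.07   7.99]
101 white [115.8  224.79] 2689.5 [ 545.78 -324.27  171.26   16.07    1.14]
20 white [553.   242.25] 1251.0 [663.19 135.57 146.39  29.47   7.99]
20 white [115.8  224.79] 2689.5 [ 575.27 -369.87  218.73   20.53    1.14]
(array([ -7.35, -18.98,  12.2 ]), array([-0.11,  0.81, -9.  ]))
```

Request:
{"api": "play_rows", "payload": {"grip": -0.2, "moves": [{"delta_pos": [0, 0, 0], "turn": [0, 0.4, -4.5]}, {"delta_pos": [0, 0, 0], "turn": [0, 0.4, -4.5]}, {"delta_pos": [-0.8, -3.3, 2], "turn": [0, 0, 0]}, {"delta_pos": [-0.8, -3.3, 2.6], "turn": [0, 0, 0]}, {"delta_pos": [-0.8, -3.3, 2.6], "turn": [0, 0, 0]}, {"delta_pos": [-0.8, -3.3, 2.6], "turn": [0, 0, 0]}, {"delta_pos": [-0.8, -3.3, 2.6], "turn": [0, 0, 0]}, {"delta_pos": [-0.5, -2.5, 2.6], "turn": [0, 0, 0]}, {"delta_pos": [0, 0, 0], "turn": [0, 0, 0]}, {"delta_pos": [0, 0, 0], "turn": [0, 0, 0]}]}}

```text
time: 57.15
tcp_pos: [586.9, -353.9, 70.6]
eef_rot: [[-0.999, -0.043, 0.006], [-0.043, 0.999, -0.001], [-0.006, -0.001, -1.0]]
contact_force: [-0.3, -0.3, -0.0]
width: 0.601
```

```bash
python3 - <<'E'
from h import *
w,c,st=grab("wrist","w26");print(st["time"],st["tcp_pos"],st["width"])
for b in white(w,c,20):print("white",*b)
print(go(st,(575,-370.3,15),181))
E
```

```text
57.15 [ 586.93 -353.89   70.62] 0.6012690992711923
white [255.11 177.42] 9147.5 [ 575.4  -370.8   219.46   20.52    1.  ]
(array([ 1.3 , -1.58,  5.56]), array([-0.06,  0.34,  1.45]))
```

Request:
{"api": "play_rows", "payload": {"moves": [{"delta_pos": [0.4, -0.6, 0.5], "turn": [0, 0.3, 1.4]}, {"delta_pos": [0.4, -0.6, 0.8], "turn": [0, 0, 0]}, {"delta_pos": [0.3, -0.3, 1], "turn": [0, 0, 0]}, {"delta_pos": [0, 0, 1.2], "turn": [0, 0, 0]}, {"delta_pos": [0, 0, 1], "turn": [0, 0, 0]}, {"delta_pos": [0, 0, 0.3], "turn": [0, 0, 0]}, {"delta_pos": [0, 0, 0], "turn": [0, 0, 0]}]}}

```text
time: 57.9
tcp_pos: [577.0, -367.3, 22.5]
eef_rot: [[-1.0, -0.02, 0.004], [-0.02, 1.0, -0.003], [-0.004, -0.003, -1.0]]
contact_force: [-0.0, -1.2, 1.0]
width: 0.598
```

```bash
python3 - <<'E'
from h import *
st=robot.get_state();print(st["time"],st["tcp_pos"],st["width"],st["contact_force"])
print(go(st,(575.4,-370.7,-18),181))
E
```

```text
57.9 [ 577.   -367.28   22.54] 0.5976420526357076 [-0.02 -1.15  0.98]
(array([ 0.18, -0.32,  4.05]), array([-0.19,  0.24,  0.15]))
```

Request:
{"api": "play_rows", "payload": {"moves": [{"delta_pos": [0.1, -0.3, 0.8], "turn": [-0.2, 0.2, 0.1]}, {"delta_pos": [0, 0, 1], "turn": [0, 0, 0]}, {"delta_pos": [0, 0, 1], "turn": [0, 0, 0]}, {"delta_pos": [0, 0, 0.7], "turn": [0, 0, 0]}, {"delta_pos": [0, 0, 0.2], "turn": [0, 0, 0]}, {"delta_pos": [0, 0, 0], "turn": [0, 0, 0]}]}}

```text
time: 58.5
tcp_pos: [576.1, -370.5, -18.1]
eef_rot: [[-1.0, -0.018, 0.0], [-0.018, 1.0, 0.001], [-0.0, 0.001, -1.0]]
contact_force: [-0.0, -0.7, 0.1]
width: 0.6
```

Request:
{"api": "play_rows", "payload": {"grip": 1, "force": 60, "moves": [{"delta_pos": [0, 0, 0], "turn": [0, 0, 0]}, {"delta_pos": [0, 0, 0], "turn": [0, 0, 0]}, {"delta_pos": [0, 0, 0], "turn": [0, 0, 0]}, {"delta_pos": [0, 0, 0], "turn": [0, 0, 0]}, {"delta_pos": [0, 0, 0], "turn": [0, 0, 0]}, {"delta_pos": [0, 0, 0], "turn": [0, 0, 0]}]}}

```text
time: 59.1
tcp_pos: [576.7, -370.7, -16.8]
eef_rot: [[-1.0, -0.019, 0.001], [-0.019, 1.0, -0.0], [-0.001, -0.0, -1.0]]
contact_force: [-0.2, -0.1, -1.4]
width: 0.208
```

Request:
{"api": "play_rows", "payload": {"moves": [{"delta_pos": [0, 0, -2], "turn": [0, 0, 0]}, {"delta_pos": [0, 0, -3.5], "turn": [0, 0, 0]}, {"delta_pos": [0, 0, -4.5], "turn": [0, 0, 0]}, {"delta_pos": [0, 0, -4], "turn": [0, 0, 0]}, {"delta_pos": [0, 0, -2], "turn": [0, 0, 0]}, {"delta_pos": [0, 0, 0], "turn": [0, 0, 4.6]}, {"delta_pos": [0, 0, 0], "turn": [0, 0, 4.5]}, {"delta_pos": [0, 0, 0], "turn": [0, 0, 0]}]}}

```text
time: 59.9
tcp_pos: [575.5, -370.1, 148.3]
eef_rot: [[-0.989, 0.145, -0.001], [0.145, 0.989, 0.001], [0.001, 0.001, -1.0]]
contact_force: [0.2, 1.1, -0.8]
width: 0.207
```

```bash
python3 - <<'E'
from h import *
st=robot.get_state();print(st["time"],st["tcp_pos"],st["width"],st["contact_force"],go(st,(572.2,-31.4,145),171.86))
E
```

```text
59.9 [ 575.53 -370.12  148.25] 0.20722770030896867 [ 0.18  1.14 -0.8 ] (array([ 5.23, 33.47,  0.36]), array([ 0.06, -0.05, -0.18]))
```

Request:
{"api": "play_rows", "payload": {"moves": [{"delta_pos": [0.3, 2, 0], "turn": [0, 0, 0]}, {"delta_pos": [0.6, 4, 0], "turn": [0, 0, 0]}, {"delta_pos": [0.7, 4.3, 0], "turn": [0, 0, 0]}, {"delta_pos": [0.7, 4.3, 0], "turn": [0, 0, 0]}, {"delta_pos": [0.7, 4.3, 0], "turn": [0, 0, 0]}, {"delta_pos": [0.7, 4.3, 0], "turn": [0, 0, 0]}, {"delta_pos": [0.6, 4, 0], "turn": [0, 0, 0]}, {"delta_pos": [0.4, 3, 0], "turn": [0, 0, 0]}, {"delta_pos": [0.3, 2, 0], "turn": [0, 0, 0]}, {"delta_pos": [0, 0, 0], "turn": [0, 0, 0]}, {"delta_pos": [0, 0, 0], "turn": [0, 0, 0]}]}}

```text
time: 61.0
tcp_pos: [566.9, -32.7, 143.6]
eef_rot: [[-0.993, 0.12, -0.006], [0.12, 0.993, 0.003], [0.006, 0.002, -1.0]]
contact_force: [-0.2, -0.6, -0.5]
width: 0.21
```

```bash
python3 - <<'E'
from h import *
st=robot.get_state();print(st["time"],st["tcp_pos"],st["width"],st["contact_force"],go(st,(573.4,-31.5,83),171.86))
E
```

```text
61.0 [566.9  -32.7  143.62] 0.21017700142512918 [-0.22 -0.59 -0.51] (array([-0.67,  0.18,  6.06]), array([ 0.11, -0.34,  1.25]))
```

Request:
{"api": "play_rows", "payload": {"moves": [{"delta_pos": [-0.4, 0.1, 1], "turn": [0.1, -0.3, 1.2]}, {"delta_pos": [-0.3, 0.1, 1.5], "turn": [0, 0, 0]}, {"delta_pos": [0, 0, 1.5], "turn": [0, 0, 0]}, {"delta_pos": [0, 0, 1], "turn": [0, 0, 0]}, {"delta_pos": [0, 0, 0.4], "turn": [0, 0, 0]}, {"delta_pos": [0, 0, 0], "turn": [0, 0, 0]}]}}

```text
time: 61.6
tcp_pos: [574.1, -35.7, 82.1]
eef_rot: [[-0.989, 0.146, -0.004], [0.146, 0.989, -0.0], [0.004, -0.001, -1.0]]
contact_force: [-0.3, -0.4, -0.5]
width: 0.206
```

```bash
python3 - <<'E'
from h import *
st=robot.get_state();print(st["time"],st["tcp_pos"],st["width"],st["contact_force"],go(st,(573.4,-31.5,64.5),171.86))
E
```

```text
61.6 [574.07 -35.67  82.09] 0.20579074641811 [-0.33 -0.39 -0.46] (array([0.12, 0.4 , 1.76]), array([-0.05, -0.21, -0.24]))
```

Request:
{"api": "play_rows", "payload": {"moves": [{"delta_pos": [0.1, 0.35, 0.3], "turn": [0, -0.2, -0.2]}, {"delta_pos": [0, 0.05, 0.4], "turn": [0, 0, 0]}, {"delta_pos": [0, 0, 0.3], "turn": [0, 0, 0]}, {"delta_pos": [0, 0, 0], "turn": [0, 0, 0]}]}}

```text
time: 62.0
tcp_pos: [574.3, -31.5, 72.4]
eef_rot: [[-0.99, 0.142, 0.002], [0.142, 0.99, -0.001], [-0.002, -0.001, -1.0]]
contact_force: [-1.1, -0.4, -0.8]
width: 0.208
```

```bash
python3 - <<'E'
from h import *
st=robot.get_state();print(st["time"],st["tcp_pos"],st["width"],st["contact_force"],go(st,(573.4,-31.5,64.5),171.86))
E
```

```text
62.0 [574.25 -31.47  72.38] 0.20806820556491032 [-1.08 -0.45 -0.77] (array([ 0.09, -0.01,  0.79]), array([-0.04,  0.11, -0.04]))
```

Release, rise, and go to a look-down pose over the jig.

Request:
{"api": "play_rows", "payload": {"moves": [{"delta_pos": [0.1, 0, 0.3], "turn": [0, 0.1, 0]}, {"delta_pos": [0, 0, 0.25], "turn": [0, 0, 0]}, {"delta_pos": [0, 0, 0.15], "turn": [0, 0, 0]}, {"delta_pos": [0, 0, 0.05], "turn": [0, 0, 0]}, {"delta_pos": [0, 0, 0], "turn": [0, 0, 0]}]}}

```text
time: 62.5
tcp_pos: [573.5, -31.3, 64.9]
eef_rot: [[-0.99, 0.142, 0.001], [0.142, 0.99, -0.001], [-0.001, -0.001, -1.0]]
contact_force: [0.1, 1.1, -1.7]
width: 0.208
```

Request:
{"api": "play_rows", "payload": {"grip": 0.1, "moves": [{"delta_pos": [0, 0, 0], "turn": [0, 0, 0]}, {"delta_pos": [0, 0, 0], "turn": [0, 0, 0]}, {"delta_pos": [0, 0, 0], "turn": [0, 0, 0]}, {"delta_pos": [0, 0, 0], "turn": [0, 0, 0]}]}}

```text
time: 62.9
tcp_pos: [574.1, -31.3, 65.7]
eef_rot: [[-0.99, 0.142, 0.002], [0.142, 0.99, -0.001], [-0.003, -0.001, -1.0]]
contact_force: [-0.3, 0.1, -0.1]
width: 0.449
```

Request:
{"api": "play_rows", "payload": {"moves": [{"delta_pos": [0, 0, -1.5], "turn": [0, 0, 0]}, {"delta_pos": [0, 0, -3], "turn": [0, 0, 0]}, {"delta_pos": [0, 0, -4], "turn": [0, 0, 0]}, {"delta_pos": [0, 0, -4], "turn": [0, 0, 0]}, {"delta_pos": [1, 1, -4], "turn": [0, 0, 0]}, {"delta_pos": [2, 2, -3], "turn": [0, 0, 0]}, {"delta_pos": [3, 2, -3], "turn": [0, 0, 0]}, {"delta_pos": [0, 0, 0], "turn": [0, 0, 0]}, {"delta_pos": [0, 0, 0], "turn": [0, 0, 0]}]}}

```text
time: 63.8
tcp_pos: [517.6, 28.5, 308.1]
eef_rot: [[-0.99, 0.143, 0.008], [0.143, 0.99, 0.0], [-0.008, 0.001, -1.0]]
contact_force: [-0.5, 0.1, -0.3]
width: 0.449
```

```bash
python3 - <<'E'
from h import *
w,c,st=grab("wrist","w27");print(st["time"],st["tcp_pos"],st["qpos"])
for b in white(w,c,101):print("white",*b)
for b in wood(w,c,81):print("wood",*b)
for p in ((587.9,77.4,101),(580,23,101),(572.2,-31.4,101)):print(proj(c,[p]))
ims,cs,_=grab("scene");ii,ci,_=grab("side")
p=np.int32(proj(cs,[(580,23,80)])[0]);q=np.int32(proj(ci,[(580,23,80)])[0])
f=lambda im,p:cv2.resize(im[p[1]-45:p[1]+45,p[0]-60:p[0]+60],(400,300),interpolation=3)
cv2.imwrite("pics/c28.png",np.vstack([np.hstack([f(ims,p),f(ii,q)]),cv2.resize(w[60:],(800,300) if 0 else (800,300))]))
E
```

```text
63.8 [517.58  28.48 308.05] [  3.16   4.12  21.45 106.87  -0.01  11.39]
wood [166.08 319.21] 415.5 [ 709.61 -155.5    68.46   20.03   87.73]
wood [261.62 254.79] 363.0 [627.03 -10.98  34.23  24.03  81.73]
wood [313.58 254.38] 648.0 [636.66  54.7   53.06  26.9   81.65]
wood [220.53 253.68] 308.0 [619.65 -62.18  26.88  23.05  -8.18]
wood [259.27 171.66] 465.0 [521.04   3.96  33.82  21.48  81.73]
wood [314.35 171.14] 721.0 [529.78  68.33  49.67  22.68  81.84]
wood [214.83 171.29] 333.0 [513.28 -47.01  23.8   22.29 -11.23]
wood [10.96 75.3 ] 370.0 [ 370.74 -241.21   94.23   31.91  -22.04]
[[328.99 221.65]]
[[281.97 221.67]]
[[234.9  221.76]]
```

View pics/c28.png

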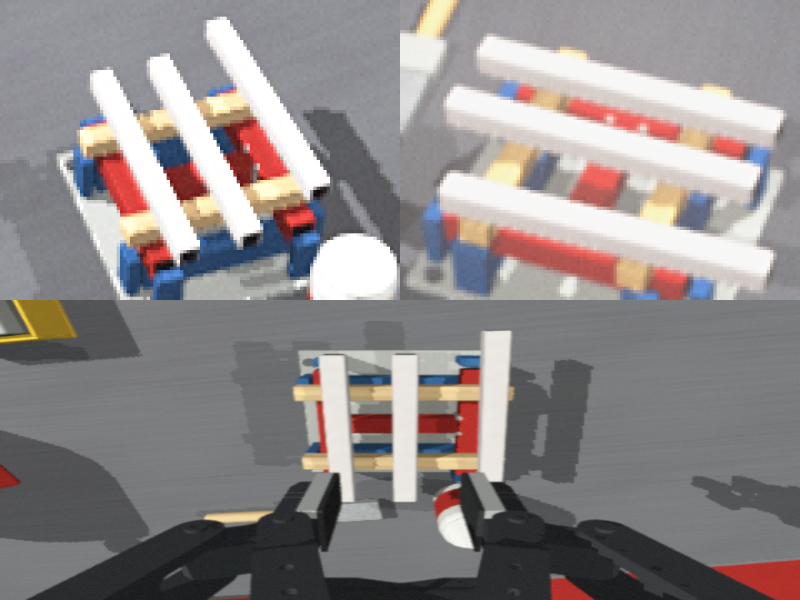

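The far tube (planned slot +55) has been knocked about 25 mm toward the robot and outward. The other two are in place. I'll measure it and mend it.

```bash
python3 - <<'E'
from h import *
w,c,st=grab("wrist","w29")
h,s,v=cv2.split(cv2.cvtColor(w,cv2.COLOR_BGR2HSV))
F=np.array([580,23.]);a=np.radians(-8.14);R=np.array([[np.cos(a),-np.sin(a)],[np.sin(a),np.cos(a)]])
print(v[190,200:380:4],s[190,200:380:4])
for t in (215,225):
  for b in blobs((s<25)&(v>t),c,101,400):print(t,b[0],b[2],"jig",(b[2][:2]-F)@R,b[2][4]+8.14)
for b in white(w,c,20):print("low",b)
E
```

```text
[113 108 110 115 191 186 188 235 234 234 234 157 188 160 123 127 127 125
 125 229 235 233 233 193 122 121 121 124 123 145 117 186 185 183 186 234
 234 235 234 132  83  87  84  84  86] [  9   5   5   4  12  10 190  12   9  11  11  13  11  13  15  14  14  14
  14  10  12  10  10  13  10  13  15  14  15  11  26 191 194 195  64  10
  11  11   9   8   3   0   6   3   9]
215 [319.7  337.58] [751.28  46.02  70.61  22.48   3.17] jig [166.29  47.03] 11.309022
215 [236.59 213.45] [572.55 -30.47 216.29  17.78  -8.11] jig [  0.2  -53.98] 0.02826786
215 [283.61 213.8 ] [580.04  24.12 217.3   17.85  -8.08] jig [-0.12  1.12] 0.055825233
215 [346.74 185.36] [556.85  99.28 210.81  18.3   -6.13] jig [-33.71  72.24] 2.0088434
225 [319.97 338.23] [752.1   46.18  69.09  22.04   3.59] jig [167.09  47.31] 11.726609
225 [236.34 213.57] [572.51 -30.75 216.25  17.19  -8.24] jig [  0.2  -54.27] -0.099051476
225 [283.43 214.07] [580.02  23.86 217.25  16.92  -8.13] jig [-0.1   0.86] 0.0094156265
225 [346.83 185.13] [557.13  99.28 210.23  17.32  -6.21] jig [-33.44  72.27] 1.9265985
```

```bash
python3 - <<'E'
from h import *
st=robot.get_state();print(st["tcp_pos"],go(st,(560.5,98.4,130),173.8))
E
```

```text
[517.69  27.7  305.82] (array([-3.13,  7.6 , 17.6 ]), array([ 0.04,  0.26, -2.12]))
```

Request:
{"api": "play_rows", "payload": {"grip": -0.2, "moves": [{"delta_pos": [0, 0, 0], "turn": [0, 0.3, -2.1]}, {"delta_pos": [-0.7, 1.5, 3], "turn": [0, 0, 0]}, {"delta_pos": [-0.7, 1.5, 3.5], "turn": [0, 0, 0]}, {"delta_pos": [-0.7, 1.5, 3.5], "turn": [0, 0, 0]}, {"delta_pos": [-0.7, 1.5, 3.5], "turn": [0, 0, 0]}, {"delta_pos": [-0.5, 1.3, 3], "turn": [0, 0, 0]}, {"delta_pos": [0, 0, 0], "turn": [0, 0, 0]}, {"delta_pos": [0, 0, 0], "turn": [0, 0, 0]}]}}

```text
time: 64.8
tcp_pos: [557.9, 93.6, 126.1]
eef_rot: [[-0.993, 0.114, -0.015], [0.114, 0.993, -0.002], [0.014, -0.004, -1.0]]
contact_force: [0.2, -0.5, 1.3]
width: 0.6
```

```bash
cat >> h.py <<'E'
def stack(w,c):
    h,s,v=cv2.split(cv2.cvtColor(w,cv2.COLOR_BGR2HSV))
    F=np.array([580,23.]);a=np.radians(-8.14);R=np.array([[np.cos(a),-np.sin(a)],[np.sin(a),np.cos(a)]])
    for b in blobs((s<25)&(v>215),c,101,400):
        if b[2][3]<30: print(b[2],"jig",(b[2][:2]-F)@R,b[2][4]+8.14)
E
python3 - <<'E'
from h import *
w,c,st=grab("wrist","w30");print(st["time"],st["tcp_pos"]);stack(w,c)
print(go(st,(560.5,98.4,95),173.8))
E
```

```text
64.8 [557.94  93.6  126.12]
[582.49 -32.3   79.91  16.53  -8.31] jig [ 10.29 -54.39] -0.1722784
[579.14  23.86  62.96  16.62  -8.15] jig [-0.97  0.72] -0.013220787
[496.18  35.57  48.46  16.93  -7.84] jig [-84.75   0.57] 0.3014536
[486.17 -18.41  42.19  16.62  -8.14] jig [-87.02 -54.28] 0.00013065338
[560.35  98.5  216.99  17.29  -6.2 ] jig [-30.14  71.96] 1.9380808
(array([-0.24,  0.52,  3.11]), array([-0.23, -0.82, -0.35]))
```

Tube centre confirmed at (560.4,98.5), yaw -6.2.

Request:
{"api": "play_rows", "payload": {"moves": [{"delta_pos": [-0.1, 0.3, 0.5], "turn": [-0.2, -0.8, -0.3]}, {"delta_pos": [-0.1, 0.2, 1], "turn": [0, 0, 0]}, {"delta_pos": [0, 0, 1], "turn": [0, 0, 0]}, {"delta_pos": [0, 0, 0.3], "turn": [0, 0, 0]}, {"delta_pos": [0, 0, 0], "turn": [0, 0, 0]}]}}

```text
time: 65.35
tcp_pos: [562.5, 97.1, 100.7]
eef_rot: [[-0.994, 0.111, 0.007], [0.111, 0.994, 0.001], [-0.007, 0.002, -1.0]]
contact_force: [0.8, -0.5, 0.3]
width: 0.598
```

```bash
python3 - <<'E'
from h import *
st=robot.get_state();print(st["time"],st["tcp_pos"],go(st,(560.4,98.4,64.5),173.8))
E
```

```text
65.35 [562.46  97.06 100.74] (array([0.25, 0.11, 3.62]), array([ 0.09,  0.42, -0.16]))
```

Request:
{"api": "play_rows", "payload": {"moves": [{"delta_pos": [0.2, 0.1, 0.8], "turn": [0.1, 0.4, -0.2]}, {"delta_pos": [0, 0, 0.9], "turn": [0, 0, 0]}, {"delta_pos": [0, 0, 0.9], "turn": [0, 0, 0]}, {"delta_pos": [0, 0, 0.6], "turn": [0, 0, 0]}, {"delta_pos": [0, 0, 0.1], "turn": [0, 0, 0]}, {"delta_pos": [0, 0, 0], "turn": [0, 0, 0]}]}}

```text
time: 65.95
tcp_pos: [560.2, 98.3, 64.5]
eef_rot: [[-0.994, 0.107, -0.001], [0.107, 0.994, -0.001], [0.001, -0.001, -1.0]]
contact_force: [0.2, 0.0, 0.4]
width: 0.599
```

```bash
python3 - <<'E'
from h import *
st=robot.get_state();print(st["time"],st["tcp_pos"],st["contact_force"],go(st,(560.4,98.4,64.5),173.8))
E
```

```text
65.95 [560.21  98.27  64.47] [0.22 0.03 0.41] (array([-0.02,  0.02, -0.  ]), array([-0.04, -0.05,  0.06]))
```

Precise. Grip, lift 4 cm, and measure the way back to the slot.

Request:
{"api": "play_rows", "payload": {"grip": 1, "force": 50, "moves": [{"delta_pos": [0, 0, 0], "turn": [0, 0, 0]}, {"delta_pos": [0, 0, 0], "turn": [0, 0, 0]}, {"delta_pos": [0, 0, 0], "turn": [0, 0, 0]}, {"delta_pos": [0, 0, 0], "turn": [0, 0, 0]}, {"delta_pos": [0, 0, 0], "turn": [0, 0, 0]}, {"delta_pos": [0, 0, 0], "turn": [0, 0, 0]}]}}

```text
time: 66.55
tcp_pos: [560.7, 98.3, 65.3]
eef_rot: [[-0.994, 0.107, 0.0], [0.107, 0.994, -0.0], [-0.0, -0.0, -1.0]]
contact_force: [-0.5, 0.1, -1.9]
width: 0.208
```

Request:
{"api": "play_rows", "payload": {"moves": [{"delta_pos": [0, 0, -1], "turn": [0, 0, 0]}, {"delta_pos": [0, 0, -1.5], "turn": [0, 0, 0]}, {"delta_pos": [0, 0, -0.5], "turn": [0, 0, 1.9]}, {"delta_pos": [-1.2, -0.8, 0], "turn": [0, 0, 0]}, {"delta_pos": [-1.2, -0.8, 0], "turn": [0, 0, 0]}, {"delta_pos": [0, 0, 0], "turn": [0, 0, 0]}, {"delta_pos": [0, 0, 0], "turn": [0, 0, 0]}]}}

```text
time: 67.25
tcp_pos: [585.1, 77.2, 101.1]
eef_rot: [[-0.99, 0.14, 0.003], [0.14, 0.99, -0.0], [-0.003, 0.0, -1.0]]
contact_force: [-0.5, -0.8, -1.6]
width: 0.211
```

```bash
python3 - <<'E'
from h import *
st=robot.get_state();print(st["time"],st["tcp_pos"],st["width"],st["contact_force"],go(st,(587.9,77.4,74),171.86))
E
```

```text
67.25 [585.07  77.19 101.07] 0.21098653513724056 [-0.45 -0.8  -1.59] (array([-0.27,  0.06,  2.71]), array([0.01, 0.18, 0.11]))
```

Request:
{"api": "play_rows", "payload": {"moves": [{"delta_pos": [-0.25, 0.05, 0.5], "turn": [0, 0.2, 0.1]}, {"delta_pos": [0, 0, 0.8], "turn": [0, 0, 0]}, {"delta_pos": [0, 0, 0.8], "turn": [0, 0, 0]}, {"delta_pos": [0, 0, 0.3], "turn": [0, 0, 0]}, {"delta_pos": [0, 0, 0], "turn": [0, 0, 0]}]}}

```text
time: 67.75
tcp_pos: [586.6, 77.4, 73.1]
eef_rot: [[-0.99, 0.141, -0.004], [0.141, 0.99, 0.0], [0.004, -0.0, -1.0]]
contact_force: [0.3, -0.4, -2.1]
width: 0.209
```

```bash
python3 - <<'E'
from h import *
st=robot.get_state();print(st["time"],st["tcp_pos"],st["width"],st["contact_force"],go(st,(588,77.4,65.3),171.86))
E
```

```text
67.75 [586.59  77.44  73.14] 0.2087836701243278 [ 0.32 -0.38 -2.05] (array([-0.14,  0.02,  0.78]), array([-0.03, -0.22,  0.04]))
```

Request:
{"api": "play_rows", "payload": {"moves": [{"delta_pos": [-0.15, 0, 0.3], "turn": [0, -0.2, 0]}, {"delta_pos": [0, 0, 0.25], "turn": [0, 0, 0]}, {"delta_pos": [0, 0, 0.15], "turn": [0, 0, 0]}, {"delta_pos": [0, 0, 0.05], "turn": [0, 0, 0]}, {"delta_pos": [0, 0, 0], "turn": [0, 0, 0]}]}}

```text
time: 68.25
tcp_pos: [588.1, 77.5, 65.4]
eef_rot: [[-0.99, 0.14, 0.0], [0.14, 0.99, -0.0], [-0.0, -0.0, -1.0]]
contact_force: [0.4, -0.6, -1.7]
width: 0.21
```

Request:
{"api": "play_rows", "payload": {"grip": 0.1, "moves": [{"delta_pos": [0, 0, 0], "turn": [0, 0, 0]}, {"delta_pos": [0, 0, 0], "turn": [0, 0, 0]}, {"delta_pos": [0, 0, 0], "turn": [0, 0, 0]}, {"delta_pos": [0, 0, 0], "turn": [0, 0, 0]}]}}

```text
time: 68.65
tcp_pos: [588.8, 77.6, 66.6]
eef_rot: [[-0.99, 0.14, 0.002], [0.14, 0.99, -0.0], [-0.002, 0.0, -1.0]]
contact_force: [0.6, 0.0, -0.7]
width: 0.45
```

Request:
{"api": "play_rows", "payload": {"moves": [{"delta_pos": [0, 0, -1.5], "turn": [0, 0, 0]}, {"delta_pos": [0, 0, -3], "turn": [0, 0, 0]}, {"delta_pos": [0, 0, -4], "turn": [0, 0, 0]}, {"delta_pos": [0, 0, -4], "turn": [0, 0, 0]}, {"delta_pos": [1, -1, -4], "turn": [0, 0, 0]}, {"delta_pos": [2, -2, -3], "turn": [0, 0, 0]}, {"delta_pos": [3, -1.5, -3], "turn": [0, 0, 0]}, {"delta_pos": [1, 0, 0], "turn": [0, 0, 0]}, {"delta_pos": [0, 0, 0], "turn": [0, 0, 0]}, {"delta_pos": [0, 0, 0], "turn": [0, 0, 0]}]}}

```text
time: 69.65
tcp_pos: [508.7, 41.8, 309.1]
eef_rot: [[-0.99, 0.14, 0.009], [0.14, 0.99, 0.0], [-0.009, 0.001, -1.0]]
contact_force: [-0.3, 0.5, -1.5]
width: 0.448
```

```bash
python3 - <<'E'
from h import *
w,c,st=grab("wrist","w31");print(st["time"],st["tcp_pos"]);stack(w,c)
ims,cs,_=grab("scene");ii,ci,_=grab("side")
p=np.int32(proj(cs,[(580,23,80)])[0]);q=np.int32(proj(ci,[(580,23,80)])[0])
f=lambda im,p:cv2.resize(im[p[1]-45:p[1]+45,p[0]-60:p[0]+60],(400,300),interpolation=3)
cv2.imwrite("pics/c31.png",np.vstack([np.hstack([f(ims,p),f(ii,q)]),cv2.resize(ims[100:310,60:460],(571,300))[:, :].__class__(0) if 0 else np.hstack([cv2.resize(w,(400,300)),cv2.resize(ims,(400,300))])]))
E
```

```text
69.65 [508.66  41.76 309.13]
[588.59  77.95 217.97  18.32  -8.12] jig [ 0.73 55.62] 0.024559975
[580.16  24.06 216.22  17.45  -8.02] jig [0.01 1.07] 0.12190342
[542.9  -26.2  156.66  17.71  -8.15] jig [-29.76 -53.96] -0.012892723
```

View pics/c31.png

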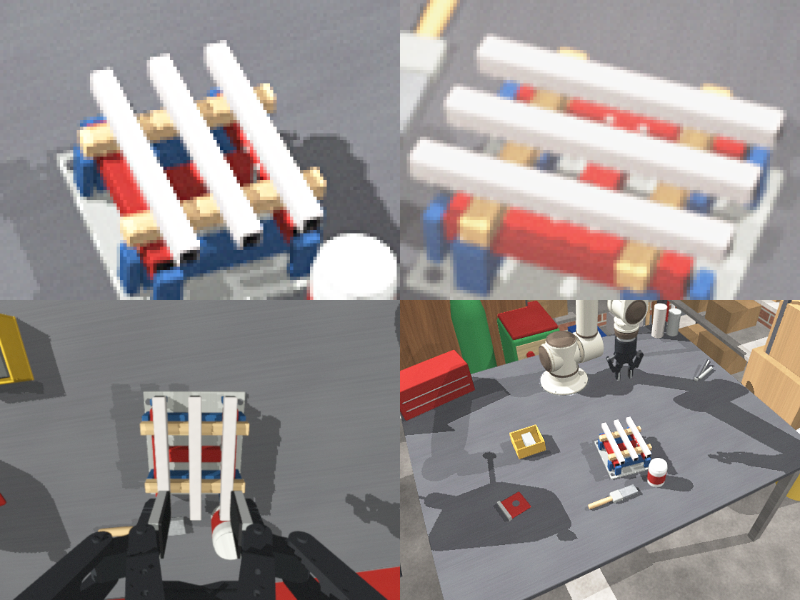

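All three tubes are level, evenly spaced and centred. Nothing else has moved and the arm is clear, so I'm handing in.

```bash
python3 -c "
from bench import robot
print(robot.close_job())"
```

```text
the job is handed in; nothing more can be done
None
```

The job is done and handed in at about 70 s. The offcut is in the yellow bin, the frame is seated in the jig, both sticks are across its rails, and all three tubes found lie on top. The primer can, brush and magnet were left alone; the last picture shows them with no visible change, though I did not measure them.

**Last checks**
- **Frame:** it measured 169.7 x 150.0 mm when projected at its seated height, with its centre within 1 mm of the jig centre at the jig's angle (-8.1°). That was before the sticks and tubes went on.
- **Sticks:** they sit 53–54 mm either side of the crossbar. That is also from before the tubes went on.
- **Tubes:** they lie at about -54, +1 and +56 mm across the rails, within 1 mm of centre along the rails and 0.2° of the jig's direction. That leaves gaps of about 35 mm. In the last view a finger hid the end of the -54 mm tube, so its centring comes from the view just before.

**What went wrong and was fixed**
- **Missed grasps:** the fingertips were about 22 mm above the reported tool point. The first grasps of the offcut and the frame closed on top of them with little force; I lowered the later grasps to match.
- **Knocked tube:** one placed tube was found about 30 mm along and 17 mm sideways out of place. I picked it up and put it back.

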